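# Get the peel tester checked and its jaw plates put away

## Task

Check the seal-peel tester on the bench and put its jaw plates away. First pull up the stop's spring knob, move the stop one hole on, away from the gauge barrel, and let the pin snap in; then draw the gauge handle out until the drag pointer stands at the raised mark, hold it there for a good second, and let the handle go fully home, leaving the pointer at the mark; then move the stop back and let its pin snap into the first hole again. Every loose jaw plate has to end up lying flat in the tray, in a pocket of its own shape; leave the jar, the carton and the tip box alone.

Things in the scene. Friction and masses are not known exactly. Their poses are not given: they have to be found in the camera images.
- tester: Peel tester, fixed: white base plate 300 x 170 mm, 16 mm thick, on the table. Origin on the table under the base; the plate spans x -140 to +160, y -85 to +85 mm. The pull direction is the tester's -x (the open end); the gauge barrel (44 mm thick, top at 80 mm, x from 70 to 154 mm, y 20 mm) is at +x. Gauge slide at y = 20 mm, index rail with the stop at y = -55 mm, pointer scale at y = 65 mm.
- gauge (a joint): Travel of the sprung gauge slide in m: 0 home, grows as the handle is drawn along the tester's -x, up to 0.10. The spring pulls it home: about 4 N at 0 and 12 N at 0.045, the mark. A cross foot on the slide runs into the stop: at about 0.018 with the stop in its first hole, 0.058 in the second, 0.098 in the third. It also pushes the drag pointer.
- handle (a point): Point to grip on the gauge handle, a black upright paddle 14 mm thick (tester's x), 36 mm wide (tester's y), from 30 to 100 mm above the table; this point is 80 mm above the table, on the paddle's middle. It moves with the slide; free space of 60 mm on the barrel side at home. Axes are the tester's.
- pointer (a joint): Drag pointer position in m on the same scale as joint gauge: the slide's foot pushes it outward, and it stays at the farthest draw when the slide goes home (about 1 N moves it). It starts short of the mark, at 0 to 0.015; the mark is 0.045. If pushed too far it must be pushed back by hand.
- pointer_top (a point): Top of the drag pointer, a dark upright blade 5 mm thick (tester's x) and 30 mm wide (tester's y), 60 mm above the table, on the scale bar. Axes are the tester's.
- mark (a point): The pointer's place when at the mark: beside it, on the outer edge of the scale bar (14 mm to the tester's +y), stands a dark raised block 10 mm long in the tester's x, its top 44 mm above the table. Small ticks every 10 mm lie flat on the bar.
- stop (a joint): Position of the travel stop in m, along the tester's -x: 0 in the first hole (at the start, and wanted again at the end), 0.040 in the second (the next hole, wanted for the draw), 0.080 in the third. A grey saddle 36 x 50 mm, top at 50 mm, on a steel index bar with three holes; it slides with 1.5 N friction when its pin is out.
- knob (a joint): Height of the stop's plunger knob in m: 0 with the pin fully in a hole; it must be raised above 0.012 (limit 0.016) for the pin to clear the bar. A spring pushes it down: about 4 N at 0, 9 N at the limit. The knob rides on the stop; between holes the pin rests on the bar at 0.012 and drops in by itself when over a hole (hole 10 mm, pin 8 mm).
- knob_grip (a point): Point to grip on the plunger knob, a black upright cylinder 26 mm across, 38 mm tall, from 54 to 92 mm above the table when down; this point is 76 mm up, on its axis. Axes are the tester's.
- tray: Grey tray, fixed, 240 mm (x) by 152 mm (y), five side-by-side pockets with walls 14 mm high and a floor 4 mm thick. Origin on the table under its centre. Pockets run along its y; in order along +x: T-shaped, straight, T-shaped, straight, straight (middles at x = -88, -39, 10, 59, 98 mm). The wide ends are at +y.
- pocket_t1 (a point): Middle of the floor of a T-shaped tray pocket, 4 mm above the table: takes a T-plate lying along the tray's y with its head at the tray's +y end (then the plate's x is along the tray's y). Pocket 142 mm long inside, about 5 mm free all round the plate; channel 34 mm wide, widening to 54 mm at the head end. The plate's middle belongs over this point. Axes are the tray's.
- pocket_t2 (a point): Middle of the floor of a T-shaped tray pocket, 4 mm above the table: takes a T-plate lying along the tray's y with its head at the tray's +y end (then the plate's x is along the tray's y). Pocket 142 mm long inside, about 5 mm free all round the plate; channel 34 mm wide, widening to 54 mm at the head end. The plate's middle belongs over this point. Axes are the tray's.
- pocket_s1 (a point): Middle of the floor of a straight tray pocket, 4 mm above the table, 34 mm wide (tray's x) and 142 mm long (tray's y) inside: takes a straight plate along the tray's y, either way round. The plate's middle belongs over this point. Axes are the tray's.
- pocket_s2 (a point): Middle of the floor of a straight tray pocket, 4 mm above the table, 34 mm wide (tray's x) and 142 mm long (tray's y) inside: takes a straight plate along the tray's y, either way round. The plate's middle belongs over this point. Axes are the tray's.
- pocket_s3 (a point): Middle of the floor of a straight tray pocket, 4 mm above the table, 34 mm wide (tray's x) and 142 mm long (tray's y) inside: takes a straight plate along the tray's y, either way round. The plate's middle belongs over this point. Axes are the tray's.
- tplate1_c (a point): Aluminium jaw plate lying flat: 130 mm long, 24 mm wide, 6 mm thick, 90 g, with an upright finger tab standing on its middle (40 mm along the plate's x, 12 mm thick along its y, rising from 6 to 40 mm above the underside) to lift it by. T-shaped: its last 26 mm at the +x end is a head 44 mm wide. Point: middle of the plate's length, 20 mm above the underside; x along the plate towards the head, z up. Not present in every run.
- tplate2_c (a point): Aluminium jaw plate lying flat: 130 mm long, 24 mm wide, 6 mm thick, 90 g, with an upright finger tab standing on its middle (40 mm along the plate's x, 12 mm thick along its y, rising from 6 to 40 mm above the underside) to lift it by. T-shaped: its last 26 mm at the +x end is a head 44 mm wide. Point: middle of the plate's length, 20 mm above the underside; x along the plate towards the head, z up. Not present in every run.
- splate1_c (a point): Aluminium jaw plate lying flat: 130 mm long, 24 mm wide, 6 mm thick, 90 g, with an upright finger tab standing on its middle (40 mm along the plate's x, 12 mm thick along its y, rising from 6 to 40 mm above the underside) to lift it by. Straight: no head, so its two ends are alike. Point: middle of the plate, 20 mm above the underside; x along the plate, z up. Not present in every run.
- splate2_c (a point): Aluminium jaw plate lying flat: 130 mm long, 24 mm wide, 6 mm thick, 90 g, with an upright finger tab standing on its middle (40 mm along the plate's x, 12 mm thick along its y, rising from 6 to 40 mm above the underside) to lift it by. Straight: no head, so its two ends are alike. Point: middle of the plate, 20 mm above the underside; x along the plate, z up. Not present in every run.
- splate3_c (a point): Aluminium jaw plate lying flat: 130 mm long, 24 mm wide, 6 mm thick, 90 g, with an upright finger tab standing on its middle (40 mm along the plate's x, 12 mm thick along its y, rising from 6 to 40 mm above the underside) to lift it by. Straight: no head, so its two ends are alike. Point: middle of the plate, 20 mm above the underside; x along the plate, z up. Not present in every run.
- bottle: Bystander: screw-top jar, 60 mm across, 130 mm tall. Origin under its centre.
- carton: Bystander: plain carton 70 x 110 x 60 mm. Origin under its centre.
- tipbox: Bystander: grey box with clear lid, 85 x 125 x 67 mm. Origin under its centre.

How it is judged (in metres and radians):
On the way, in this order (a step that is already met when the one before it is completed fails the run):
1. the stop is in the second hole with its pin fully down (value of joint stop between 0.037 and 0.043 m and value of joint knob below 0.003 m), for 0.3 s.
2. the gauge is drawn to the mark and held there for a second, with the stop still in the second hole (all of step 1 and value of joint gauge between 0.04 and 0.05 m), for 1 s.
3. the stop is back in its first hole with its pin fully down (value of joint stop between -0.003 and 0.003 m and value of joint knob below 0.003 m), for 0.3 s.
At the end, for the whole second after the job is handed in: Stop pinned in its first hole (within 3 mm, pin down within 3 mm); gauge home within 4 mm; drag pointer at the mark within 5 mm; every plate present lies flat on the floor of a pocket of its own shape, its middle within 11 mm of the pocket's middle (all of step 3 and value of joint pointer between 0.04 and 0.05 m and value of joint gauge below 0.004 m and ((horizontal distance between tplate1_c and pocket_t1 below 0.011 m and z of tplate1_c in the frame of pocket_t1 between 0.015 and 0.0235 m and angle between tplate1_c's own z axis and vertical below 0.05 rad) or (horizontal distance between tplate1_c and pocket_t2 below 0.011 m and z of tplate1_c in the frame of pocket_t2 between 0.015 and 0.0235 m and angle between tplate1_c's own z axis and vertical below 0.05 rad)) and ((horizontal distance between tplate2_c and pocket_t1 below 0.011 m and z of tplate2_c in the frame of pocket_t1 between 0.015 and 0.0235 m and angle between tplate2_c's own z axis and vertical below 0.05 rad) or (horizontal distance between tplate2_c and pocket_t2 below 0.011 m and z of tplate2_c in the frame of pocket_t2 between 0.015 and 0.0235 m and angle between tplate2_c's own z axis and vertical below 0.05 rad)) and ((horizontal distance between splate1_c and pocket_s1 below 0.011 m and z of splate1_c in the frame of pocket_s1 between 0.015 and 0.0235 m and angle between splate1_c's own z axis and vertical below 0.05 rad) or (horizontal distance between splate1_c and pocket_s2 below 0.011 m and z of splate1_c in the frame of pocket_s2 between 0.015 and 0.0235 m and angle between splate1_c's own z axis and vertical below 0.05 rad) or (horizontal distance between splate1_c and pocket_s3 below 0.011 m and z of splate1_c in the frame of pocket_s3 between 0.015 and 0.0235 m and angle between splate1_c's own z axis and vertical below 0.05 rad)) and ((horizontal distance between splate2_c and pocket_s1 below 0.011 m and z of splate2_c in the frame of pocket_s1 between 0.015 and 0.0235 m and angle between splate2_c's own z axis and vertical below 0.05 rad) or (horizontal distance between splate2_c and pocket_s2 below 0.011 m and z of splate2_c in the frame of pocket_s2 between 0.015 and 0.0235 m and angle between splate2_c's own z axis and vertical below 0.05 rad) or (horizontal distance between splate2_c and pocket_s3 below 0.011 m and z of splate2_c in the frame of pocket_s3 between 0.015 and 0.0235 m and angle between splate2_c's own z axis and vertical below 0.05 rad)) and ((horizontal distance between splate3_c and pocket_s1 below 0.011 m and z of splate3_c in the frame of pocket_s1 between 0.015 and 0.0235 m and angle between splate3_c's own z axis and vertical below 0.05 rad) or (horizontal distance between splate3_c and pocket_s2 below 0.011 m and z of splate3_c in the frame of pocket_s2 between 0.015 and 0.0235 m and angle between splate3_c's own z axis and vertical below 0.05 rad) or (horizontal distance between splate3_c and pocket_s3 below 0.011 m and z of splate3_c in the frame of pocket_s3 between 0.015 and 0.0235 m and angle between splate3_c's own z axis and vertical below 0.05 rad))); the robot touches nothing.
It fails at once if the jar is pushed or tipped more than 3 cm (distance of bottle from where it was at the start of the episode above 0.03 m).
It fails at once if the carton is pushed or tipped more than 3 cm (distance of carton from where it was at the start of the episode above 0.03 m).
It fails at once if the tip box is pushed or tipped more than 3 cm (distance of tipbox from where it was at the start of the episode above 0.03 m).
Of tplate1, tplate2, splate1, splate2, splate3 only 3 to 5 are there at a start; the rules pass over those that are not, and their reading is None.
At some moment in a run one of tplate1, tplate2, splate1, splate2, splate3 may be knocked a few centimetres aside while the robot is not near it.
Once in a run the grip may slacken for a moment while it holds something.
It also fails if it takes over 210 s, if anything falls off the work surface, if the arm or the gripper's body presses on something with over 40 N, if the wrist force passes 120 N, or if a joint passes its speed limit or range.

## Robot

A 6-joint arm with a two-finger parallel gripper is mounted at the origin on the work surface. World frame = base frame: x ahead of the robot, y to its left, z up, the work surface at z = 0. Lengths are in m, angles in degrees, forces in N, time in s.
With the tool pointing down it reaches from about 0.325 to 0.75 m from the base axis. Payload 7.6 kg.
Tool frame: the origin (TCP) lies on the mounting face of the last link; the fingertips stand 173 mm ahead of it and the grasp point (between the pads) lies 155 mm ahead of it (arm.grip_point_offset is the z of the grasp point in the tool frame, in m); z points along the fingers, x is the direction in which the jaws open and shut, and the axes are right-handed (so a half turn about z gives the same grasp; the last joint's range is limited). The gripper opens to 85 mm and grips with 20 to 120 N. Pads are 22 mm wide; open, the fingers measure 114 mm over their backs; the gripper's body (76 mm by 85 mm) begins 54 mm behind the grasp point. The pads swing forward as they close: fully open they stand 13 mm farther back than shut.
Start: joints at [67.076, 2.991, 80.254, -0, 96.75, -4.028], TCP at [0.17, 0.497, 0.405] pointing down, gripper open.
Joint ranges: [-166.34, 166.34], [-52.06, 124.39], [6.96, 135.62], [-60.46, 240.46], [14.63, 156.25], [-167.68, 167.68]. Speed limits (degrees/s): [147.25, 147.25, 172.46, 180, 180, 180].

## Interface

Orientations are given as [roll, pitch, yaw] about the fixed x, y, z axes, in that order (R = Rz(yaw) Ry(pitch) Rx(roll)).
In Python, from cell import observe, eyes, arm gives the robot as it stands. The module is installed in compiled form; this text tells all that it offers.
- The arm moves only by the shell command python3 -m pendant 'ROWS' [FORCE]. ROWS is JSON, one flat list of numbers, 7 for each row, row after row: the turn, a rotation vector about the tool's x, y, z in rad, then the shift along the tool's x, y, z in cm, then the finger opening in cm, from 0 to 8.54. In form: [wx, wy, wz, dx, dy, dz, gripper, wx, wy, wz, dx, dy, dz, gripper, ...]. A call has 1 to 5 rows; each row shifts and turns the commanded pose from where the row before left it, along the tool's axes as they then stand; what a row does not reach is not made up. A row lasts 1/10 s, in which the tool goes at most 50 mm and 8.59 degrees, less where a joint would pass 70% of its speed; a pose out of reach is approached as far as the arm can. A call with a gripper value outside its range is refused whole. The fingers move at their own pace and stop on an object; FORCE is the grip in N (left out, the last holds). Time passes only in rows, so rows that do not move let the fingers close. It gives the time, the measured TCP pose, the force and the opening at its end, in the units of the state.
- observe(): the state, without advancing time (a new reading comes with each control period).
- eyes.get_image(name): name is "scene" or "top"; returns a dict with "pixels" (420x560x3 uint8, red, green, blue), "mtx" (3x3 intrinsics, pixels), "k1" (the pictures are not rectified: a ray, as slopes to the right and down, at radius r is drawn at 1 + k1 r^2 times it, then the intrinsics apply), "rvec" (rotation vector, rad) and "tvec" (3), from world to camera coordinates, as OpenCV has them. Camera axes: x right, y down, z forward; pixel columns grow to the right and rows downward; lengths in m; the calibration is good to about 2 mm. A picture is of the moment at which its call begins. There is no depth.
- arm.hand_in(): hands the job in, once; it reports no verdict.
The state is a dict: "clock": time; "qpos": joint angles; "qvel": joint speeds; "joint_torque": joint torques, N m; "tcp_pos": TCP position; "tcp_rot": TCP orientation; "contact_force": force on the tool from outside, world axes, zero at the start; "wrist_torque": the same for the moment, N m; "opening": finger opening in m.
Only numpy, scipy, OpenCV 4.12 (cv2) and the standard library are available. Lean on these libraries where they do the work, as an engineer would, in place of code of your own. Each camera call takes 0.05 s, during which the arm holds its last target.

## Working session

There is one attempt and no reset: what is moved stays moved. The work goes in short steps, Python scripts to look and compute and a shell command to move; the robot and the scene stay as the last step left them, time stands still between calls to the robot, and variables do not carry over. Pictures are saved under pics/ and viewed, and the job is handed in when it is done.

```bash
mkdir -p pics; ls
cat > h.py <<'E'
import numpy as np, cv2
from cell import observe, eyes, arm
def snap(name,fn):
    im=eyes.get_image(name); cv2.imwrite(fn,cv2.cvtColor(im['pixels'],cv2.COLOR_RGB2BGR)); return im
E
python3 - <<'E'
from h import *
print(observe()); 
for n in('scene','top'):
    im=snap(n,f'pics/{n}0.png'); print({k:v for k,v in im.items() if k!='pixels'})
E
```

```text
pics
{'clock': 0.0, 'qpos': array([ 6.70760906e+01,  3.02704520e+00,  8.03120906e+01,  1.09400943e-03,
        9.67488677e+01, -4.02980847e+00]), 'qvel': array([ 0.01370703, -0.04202416, -0.02144991,  0.06088872,  0.03456845,
       -0.0873602 ]), 'joint_torque': array([-2.11062150e-03, -3.81659639e+01, -3.60191095e+01, -2.05744291e-04,
        6.16690319e-03, -2.65153710e-05]), 'tcp_pos': array([0.16998831, 0.49669071, 0.40388199]), 'tcp_rot': array([-1.79992732e+02,  8.77095633e-02,  7.11060324e+01]), 'contact_force': array([ 0.6678289 , -1.16246771, -0.21698775]), 'wrist_torque': array([0.05048746, 0.00281117, 0.04246414]), 'opening': 0.08536979356195955}
{'mtx': array([[454.82810885,   0.        , 277.57128397],
       [  0.        , 454.82810885, 212.7174165 ],
       [  0.        ,   0.        ,   1.        ]]), 'k1': -0.1297583451579172, 'rvec': array([ 0.93326168,  2.47040755, -1.05518797]), 'tvec': array([ 0.45994537, -0.20507612,  1.51649086])}
{'mtx': array([[506.36878578,   0.        , 284.14008326],
       [  0.        , 506.36878578, 211.70860813],
       [  0.        ,   0.        ,   1.        ]]), 'k1': 0.04976133290011912, 'rvec': array([ 2.19380973, -2.17161405,  0.05250843]), 'tvec': array([0.0030141 , 0.60208395, 1.33037866])}
```

View pics/scene0.png

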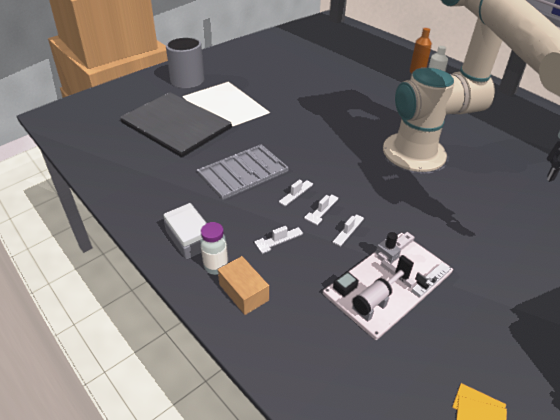

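View pics/top0.png

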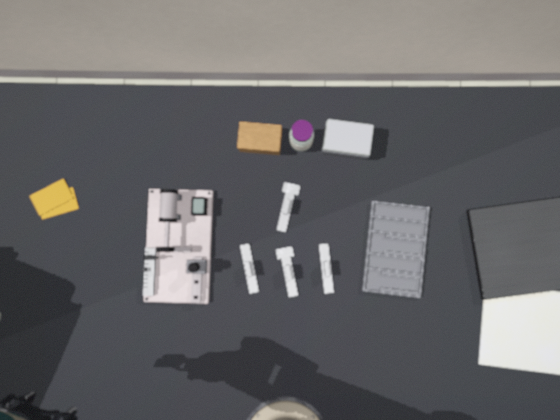

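The top view shows the tester around (180,245) and the tray at (396,250). There are four plates: T-plates at (287,207) and (288,272), straight plates at (249,268) and (326,268). I'll enlarge it to measure.

```bash
cat >> h.py <<'E'
def proj(im,P):
    P=np.atleast_2d(np.asarray(P,float)); R=cv2.Rodrigues(im['rvec'])[0]
    c=P@R.T+im['tvec']; s=c[:,:2]/c[:,2:]; r2=(s**2).sum(1,keepdims=True)
    s=s*(1+im['k1']*r2); K=im['mtx']; return s*[K[0,0],K[1,1]]+K[:2,2]
def unproj(im,uv,z):
    uv=np.atleast_2d(np.asarray(uv,float)); K=im['mtx']
    d=(uv-K[:2,2])/[K[0,0],K[1,1]]; s=d.copy()
    for _ in range(20): s=d/(1+im['k1']*(s**2).sum(1,keepdims=True))
    R=cv2.Rodrigues(im['rvec'])[0]; v=np.c_[s,np.ones(len(s))]@R; o=-R.T@im['tvec']
    t=(z-o[2])/v[:,2]; return o+v*t[:,None]
def crop(im,x0,y0,w,h,k,fn,pts=None):
    p=cv2.cvtColor(im['pixels'],cv2.COLOR_RGB2BGR)[y0:y0+h,x0:x0+w]
    p=cv2.resize(p,None,fx=k,fy=k,interpolation=cv2.INTER_CUBIC)
    if pts is not None:
        for q in pts: cv2.circle(p,(int((q[0]-x0+.5)*k),int((q[1]-y0+.5)*k)),2,(0,0,255),-1)
    cv2.imwrite(fn,p)
E
python3 - <<'E'
from h import *
im=eyes.get_image('top')
crop(im,130,175,100,140,4,'pics/t1.png'); crop(im,230,175,210,130,3,'pics/t2.png')
R=cv2.Rodrigues(im['rvec'])[0]; print(-R.T@im['tvec'])
i2=eyes.get_image('scene'); crop(i2,320,220,140,120,5,'pics/s1.png');crop(i2,190,140,180,120,4,'pics/s2.png')
E
```

```text
[ 0.51793981 -0.01062541  1.36530107]
```

View pics/t1.png

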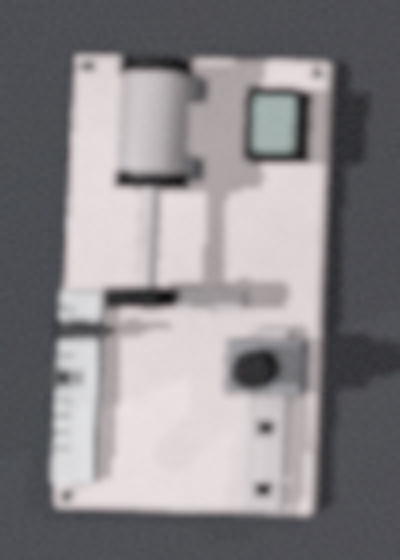

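View pics/t2.png

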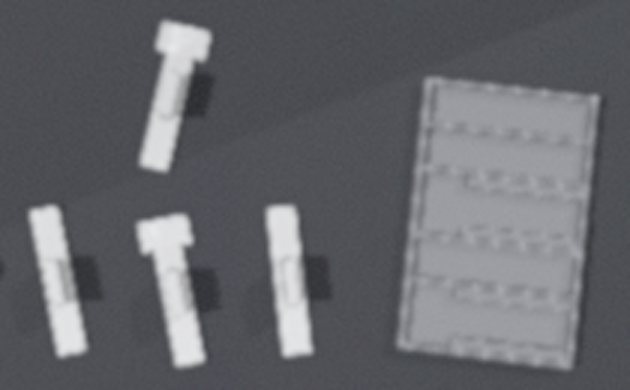

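View pics/s1.png

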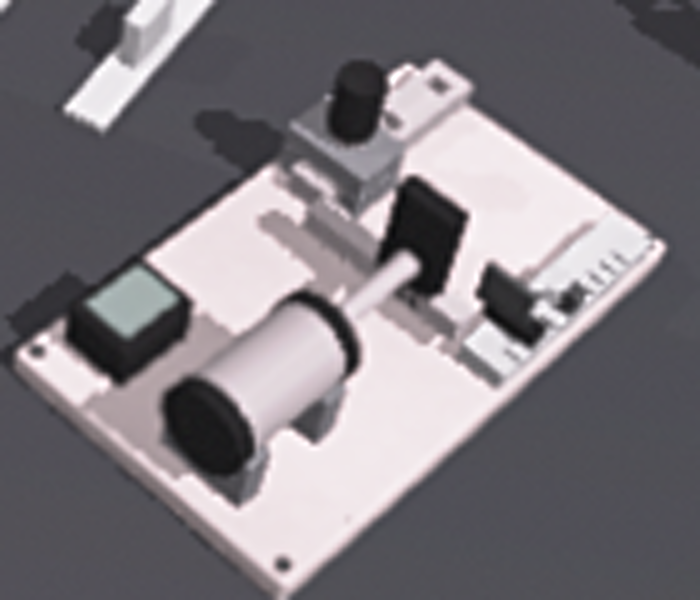

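View pics/s2.png

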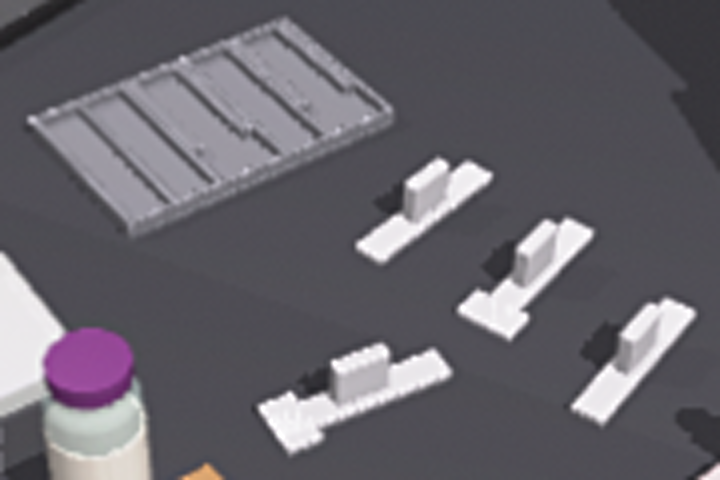

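```bash
cat > fit.py <<'E'
from h import *
def fit(im,uv,model,z):
    W=unproj(im,uv,z)[:,:2]; M=np.asarray(model,float)
    Mc=M-M.mean(0); Wc=W-W.mean(0); H=Mc.T@Wc
    th=np.arctan2(H[0,1]-H[1,0],H[0,0]+H[1,1]); R=np.array([[np.cos(th),-np.sin(th)],[np.sin(th),np.cos(th)]])
    t=W.mean(0)-R@M.mean(0); return t,th,np.abs(M@R.T+t-W).max()
def tr(t,th,P):
    P=np.atleast_2d(np.asarray(P,float)); c,s=np.cos(th),np.sin(th)
    return np.c_[P[:,:2]@np.array([[c,s],[-s,c]])+t,P[:,2]]
def px(x0,y0,k,L): return (np.array(L,float)+.5)/k-.5+[x0,y0]
def box(x0,x1,y0,y1,z): return [[x,y,z] for x in(x0,x1) for y in(y0,y1)]
E
cat > m1.py <<'E'
from fit import *
im=eyes.get_image('top'); i2=eyes.get_image('scene')
out={}
t,th,e=fit(im,px(130,175,4,[(75,54),(331,61),(314,516),(51,513)]),[(.16,.085),(.16,-.085),(-.14,-.085),(-.14,.085)],.016); out['tester']=(t,th); print('tester',t,np.degrees(th),e)
t,th,e=fit(im,px(230,175,3,[(426,77),(600,96),(574,368),(398,349)]),[(.12,.076),(.12,-.076),(-.12,-.076),(-.12,.076)],.014); out['tray']=(t,th);print('tray',t,np.degrees(th),e)
S=[(.065,.012),(.065,-.012),(-.065,-.012),(-.065,.012)]
T=[(.065,.022),(.065,-.022),(-.065,-.012),(-.065,.012)]
for n,uv,m in [('sA',[(28,208),(58,206),(88,352),(59,357)],S),('sB',[(265,208),(296,205),(314,353),(283,356)],S),
   ('tC',[(136,222),(188,214),(206,361),(176,367)],T),('tD',[(162,19),(212,32),(167,172),(138,166)],T)]:
    t,th,e=fit(im,px(230,175,3,uv),m,.006); out[n]=(t,th); print(n,t,np.degrees(th),e)
np.save('pose.npy',out,allow_pickle=True)
pts=[]
tt=out['tester']; 
mk=box(-.14,.16,-.085,.085,.016)+[(0,20e-3,0)]
mk=box(-.14,.16,-.085,.085,.016)
pts=[tr(*tt,mk)]
pts.append(tr(*out['tray'],box(-.12,.12,-.076,.076,.014)))
pts.append(tr(*out['tray'],[(x,0,.004) for x in(-.088,-.039,.01,.059,.098)]))
for n in('sA','sB','tC','tD'):
    pts.append(tr(*out[n],box(-.065,.065,-.012,.012,.006)+box(-.02,.02,-.006,.006,.04)))
P=np.vstack(pts)
crop(i2,320,220,140,120,5,'pics/o1.png',proj(i2,P)); crop(i2,190,140,180,120,4,'pics/o2.png',proj(i2,P))
crop(im,230,175,210,130,3,'pics/o3.png',proj(im,P))
E
python3 m1.py
```

```text
tester [0.49898027 0.29096691] -0.9967972012089554 0.0027262779234482615
tray [ 0.50754183 -0.28806204] -5.795190859394321 0.0011739704426203534
sA [0.45082709 0.10142172] 12.45999298805648 0.0032025289467418894
sB [ 0.45338898 -0.10426234] 7.1913697831988435 0.002026204408309709
tC [ 0.44292453 -0.00395577] 11.741201613403902 0.0019371919787742262
tD [0.6155289  0.00374579] -12.929655790377035 0.0020705092128556757
```

```bash
echo
```

```text
(no output)
```

View pics/o2.png

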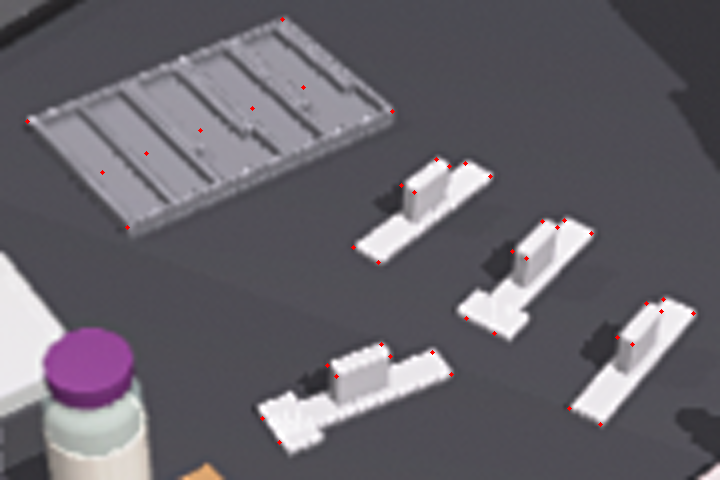

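View pics/o1.png

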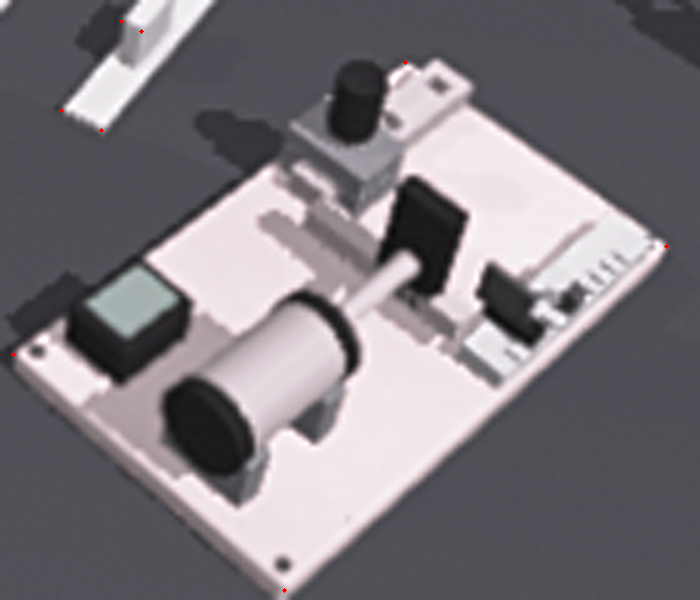

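View pics/o3.png

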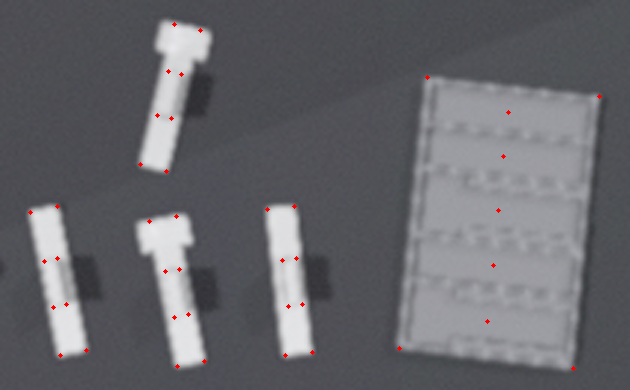

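```bash
cat > m2.py <<'E'
from fit import *
im=eyes.get_image('top'); i2=eyes.get_image('scene')
o=np.load('pose.npy',allow_pickle=True).item(); t,th=o['tester']
def loc(P): 
    d=P[:,:2]-t; c,s=np.cos(th),np.sin(th); return d@np.array([[c,-s],[s,c]])
for n,c,z in [('knob',(257,369),.092),('saddle',(265,363),.05),('paddle',(141,297),.1),('pointer',(85,328),.06),('mark',(69,377),.044),('hole2',(265,427),.03),('hole3',(263,489),.03)]:
    P=unproj(im,px(130,175,4,[c]),z); print(n,'top',P[0],loc(P)[0]*1000)
for n,c,z in [('knob',(360,73),.092),('paddletop',(440,196),.1),('pointertop',(505,272),.06)]:
    P=unproj(i2,px(320,220,5,[c]),z); print(n,'scene',P[0],loc(P)[0]*1000)
E
python3 m2.py
```

```text
knob top [0.45688217 0.23258699 0.092     ] [-41.07612717 -59.1034427 ]
saddle top [0.45877272 0.23553    0.05      ] [-39.23705657 -56.12798688]
paddle top [0.50122166 0.3043268  0.1       ] [ 2.00862995 13.3968629 ]
pointer top [0.48053382 0.34961682 0.06      ] [-19.46397049  58.32013472]
mark top [0.44834324 0.36344257 0.044     ] [-51.8901934   71.58378404]
hole2 top [0.41621047 0.23828921 0.03      ] [-81.84086625 -54.10963238]
hole3 top [0.37604388 0.23862576 0.03      ] [-122.0072357   -54.47188512]
knob scene [0.4528389  0.23340838 0.092     ] [-45.13306902 -58.35251108]
paddletop scene [0.49505883 0.3114964  0.1       ] [-4.27798917 20.45817287]
pointertop scene [0.47522831 0.34608717 0.06      ] [-24.70727138  54.69872637]
```

```bash
cat > go.py <<'E'
# usage: go.py x y z yaw : remaining move to bring grip point there, tool pointing down
import sys; from h import *
from scipy.spatial.transform import Rotation as Ro
def main(x,y,z,yaw):
    s=observe(); R=Ro.from_euler('xyz',s['tcp_rot'],degrees=True); T=Ro.from_euler('xyz',[180,0,yaw],degrees=True)
    T2=T*Ro.from_euler('z',180,degrees=True)
    g=s['tcp_pos']+R.apply([0,0,arm.grip_point_offset]); 
    d=np.array([x,y,z])-g
    w=(R.inv()*T).as_rotvec()
    print('clk %.2f grip'%s['clock'],g.round(4),'rot',s['tcp_rot'].round(1),'open',round(s['opening'],4),'F',s['contact_force'].round(1),'q',s['qpos'].round(0))
    print('left world mm',(d*1e3).round(1),' tool-now cm',(R.inv().apply(d)*100).round(2),' tool-after-turn cm',(T.inv().apply(d)*100).round(2),' turn rad',w.round(3))
a=[float(v) for v in sys.argv[1:5]]; main(*a)
E
python3 go.py .4555 .2365 .14 -1; python3 -c "from cell import arm; print(arm.grip_point_offset)"
```

```text
clk 0.40 grip [0.17   0.4967 0.2499] rot [180.    0.   71.1] open 0.0855 F [-0.  -0.   0.2] q [67.  3. 80. -0. 97. -4.]
left world mm [ 285.5 -260.2 -109.9]  tool-now cm [-15.37  35.44  10.99]  tool-after-turn cm [29.   25.52 10.99]  turn rad [0.    0.    1.258]
0.1547
```

```bash
python3 -m pendant '[0,0,0.14,0,0,0,6, 0,0,0.14,0,0,0,6, 0,0,0.14,0,0,0,6, 0,0,0.14,0,0,0,6, 0,0,0.14,0,0,0,6]' 60
python3 -m pendant '[0,0,0.14,0,0,0,6, 0,0,0.14,0,0,0,6, 0,0,0.14,0,0,0,6, 0,0,0.14,0,0,0,6, 0,0,0,0,0,0,6]'
python3 go.py .4555 .2365 .14 -1
```

```text
clock: 0.9
tcp_pos: [0.17, 0.4967, 0.4047]
tcp_rot: [-180.0, -0.0, 30.7]
contact_force: [-0.5, -0.7, 0.4]
opening: 0.0601
clock: 1.4
tcp_pos: [0.17, 0.4967, 0.4047]
tcp_rot: [-180.0, -0.0, -1.2]
contact_force: [1.0, 0.9, -0.4]
opening: 0.06
clk 1.40 grip [0.17   0.4967 0.25  ] rot [-180.    -0.    -1.2] open 0.06 F [ 1.   0.9 -0.4] q [67.  3. 80. -0. 97. 68.]
left world mm [ 285.5 -260.2 -110. ]  tool-now cm [29.07 25.44 11.  ]  tool-after-turn cm [29.   25.52 11.  ]  turn rad [-0.    -0.    -0.003]
```

```bash
python3 -m pendant '[0,0,0,3,2.6,0,6, 0,0,0,3,2.6,0,6, 0,0,0,3,2.6,0,6, 0,0,0,3,2.6,0,6, 0,0,0,3,2.6,0,6]' 60
python3 -m pendant '[0,0,0,3,2.6,1,6, 0,0,0,3,2.6,1,6, 0,0,0,3,2.6,1,6, 0,0,0,3,2.6,1,6, 0,0,0,0,0,0,6]'
python3 go.py .4555 .2365 .14 -1
```

```text
clock: 1.9
tcp_pos: [0.3184, 0.3627, 0.4048]
tcp_rot: [-180.0, -0.0, -0.8]
contact_force: [0.9, 0.8, -0.2]
opening: 0.0597
clock: 2.4
tcp_pos: [0.4377, 0.2548, 0.3629]
tcp_rot: [179.9, 0.1, -1.1]
contact_force: [0.3, 0.6, -0.1]
opening: 0.0601
clk 2.40 grip [0.4374 0.2544 0.2082] rot [ 1.799e+02  1.000e-01 -1.100e+00] open 0.0601 F [ 0.3  0.6 -0.1] q [26.  1. 87. -0. 92. 27.]
left world mm [ 18.1 -17.9 -68.2]  tool-now cm [1.85 1.74 6.82]  tool-after-turn cm [1.84 1.76 6.82]  turn rad [ 0.002  0.002 -0.002]
```

```bash
python3 -m pendant '[0,0,0,0.9,0.9,2,6, 0,0,0,0.9,0.9,2,6, 0,0,0,0,0,2.8,6, 0,0,0,0,0,0,6]' 60
python3 go.py .4555 .2365 .076 -1; python3 -c "
from h import *
crop(eyes.get_image('scene'),320,180,140,120,5,'pics/k1.png'); crop(eyes.get_image('top'),130,175,100,140,4,'pics/k2.png')"
```

```text
clock: 2.8
tcp_pos: [0.4522, 0.2392, 0.2931]
tcp_rot: [179.8, 0.4, -0.9]
contact_force: [-0.9, -1.2, 0.5]
opening: 0.0601
clk 2.80 grip [0.4512 0.2388 0.1384] rot [179.8   0.4  -0.9] open 0.0601 F [-0.9 -1.2  0.5] q [24.  5. 91.  0. 84. 25.]
left world mm [  4.3  -2.3 -62.4]  tool-now cm [0.48 0.2  6.24]  tool-after-turn cm [0.44 0.22 6.24]  turn rad [0.003 0.007 0.001]
```

View pics/k1.png

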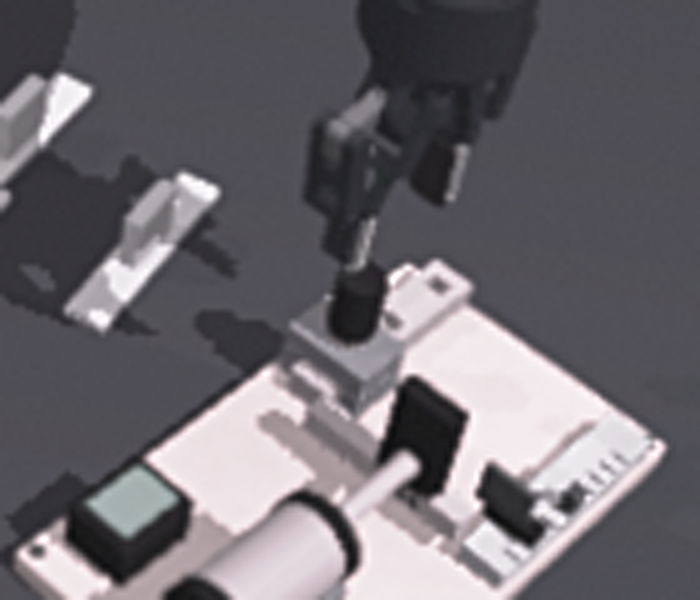

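View pics/k2.png

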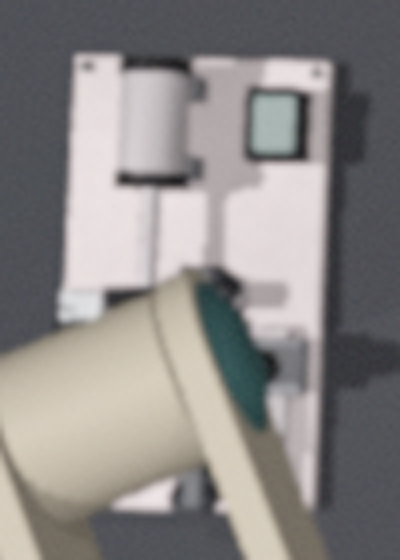

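The scene view shows the open jaws straddling the knob (around pixel 355,300 in the crop). I'll correct and descend.

```bash
python3 -m pendant '[0,0,0,0,0,0,6]'; python3 go.py .4555 .2365 .076 -1
```

```text
clock: 3.0
tcp_pos: [0.4533, 0.2399, 0.2987]
tcp_rot: [-179.9, -0.2, -1.0]
contact_force: [0.3, -0.7, 0.1]
opening: 0.0599
clk 3.00 grip [0.4537 0.2401 0.144 ] rot [-179.9   -0.2   -1. ] open 0.0599 F [ 0.3 -0.7  0.1] q [24.  4. 91.  0. 84. 25.]
left world mm [  1.8  -3.6 -68. ]  tool-now cm [0.17 0.36 6.8 ]  tool-after-turn cm [0.19 0.35 6.8 ]  turn rad [-0.001 -0.003  0.   ]
```

```bash
python3 -m pendant '[0,0,0,0.2,0.35,1.7,6, 0,0,0,0,0,1.7,6, 0,0,0,0,0,1.7,6, 0,0,0,0,0,1.7,6, 0,0,0,0,0,0,6]' 60; python3 -m pendant '[0,0,0,0,0,0,6]'; python3 go.py .4555 .2365 .076 -1
```

```text
clock: 3.5
tcp_pos: [0.4547, 0.2359, 0.228]
tcp_rot: [180.0, 0.1, -1.0]
contact_force: [-0.5, 0.1, 0.1]
opening: 0.06
clock: 3.6
tcp_pos: [0.4554, 0.2361, 0.2302]
tcp_rot: [-180.0, -0.1, -1.0]
contact_force: [0.5, 1.1, 0.1]
opening: 0.0599
clk 3.60 grip [0.4557 0.2363 0.0755] rot [-1.8e+02 -1.0e-01 -1.0e+00] open 0.0599 F [0.5 1.1 0.1] q [23.  9. 95.  0. 77. 24.]
left world mm [-0.2  0.2  0.5]  tool-now cm [-0.02 -0.02 -0.05]  tool-after-turn cm [-0.02 -0.02 -0.05]  turn rad [-0.001 -0.002 -0.001]
```

```bash
python3 -m pendant '[0,0,0,0,0,0,3, 0,0,0,0,0,0,2.6,0,0,0,0,0,0,2,0,0,0,0,0,0,2]' 40; python3 -m pendant '[0,0,0,0,0,0,2,0,0,0,0,0,0,2]'; python3 go.py .4555 .2365 .076 -1
```

```text
clock: 4.0
tcp_pos: [0.4552, 0.236, 0.2301]
tcp_rot: [-180.0, -0.0, -1.1]
contact_force: [-3.4, -0.5, 5.7]
opening: 0.0251
clock: 4.2
tcp_pos: [0.4551, 0.236, 0.2301]
tcp_rot: [-180.0, -0.0, -1.1]
contact_force: [-4.2, -0.2, 5.3]
opening: 0.0251
clk 4.20 grip [0.4552 0.2361 0.0754] rot [-180.    -0.    -1.1] open 0.0251 F [-4.2 -0.2  5.3] q [23.  9. 95.  0. 77. 24.]
left world mm [0.3 0.4 0.6]  tool-now cm [ 0.03 -0.04 -0.06]  tool-after-turn cm [ 0.03 -0.04 -0.06]  turn rad [-0.001 -0.001 -0.001]
```

```bash
python3 -m pendant '[0,0,0,0,0,0,2,0,0,0,0,0,-0.5,2,0,0,0,0,0,-0.5,2,0,0,0,0,0,-0.4,2,0,0,0,0,0,0,2]' 80; python3 go.py .4555 .2365 .076 -1
```

```text
clock: 4.7
tcp_pos: [0.455, 0.2359, 0.2427]
tcp_rot: [-180.0, 0.0, -1.1]
contact_force: [0.7, 4.1, -7.5]
opening: 0.024
clk 4.70 grip [0.4549 0.236  0.088 ] rot [-180.     0.    -1.1] open 0.024 F [ 0.7  4.1 -7.5] q [23.  8. 94.  0. 78. 24.]
left world mm [  0.6   0.5 -12. ]  tool-now cm [ 0.06 -0.05  1.2 ]  tool-after-turn cm [ 0.06 -0.05  1.2 ]  turn rad [-0.     0.    -0.001]
```

```bash
python3 -m pendant '[0,0,0,0,0,-0.1,2,0,0,0,0,0,0,2]' 80; python3 go.py .4555 .2365 .076 -1
```

```text
clock: 4.9
tcp_pos: [0.455, 0.2359, 0.2434]
tcp_rot: [-180.0, 0.0, -1.1]
contact_force: [1.0, 4.5, -8.0]
opening: 0.0247
clk 4.90 grip [0.4549 0.2359 0.0887] rot [-180.     0.    -1.1] open 0.0247 F [ 1.   4.5 -8. ] q [23.  8. 94.  0. 78. 24.]
left world mm [  0.6   0.6 -12.7]  tool-now cm [ 0.06 -0.06  1.27]  tool-after-turn cm [ 0.06 -0.06  1.27]  turn rad [-0.     0.001 -0.001]
```

```bash
python3 -m pendant '[0,0,0,0,0,-0.1,2,0,0,0,-0.5,0,0,2,0,0,0,-0.5,0,0,2,0,0,0,0,0,0,2]' 80; python3 go.py .4155 .2372 .076 -1
```

```text
clock: 5.3
tcp_pos: [0.4446, 0.2361, 0.2445]
tcp_rot: [-180.0, 0.1, -1.1]
contact_force: [-1.3, 5.3, -8.1]
opening: 0.0241
clk 5.30 grip [0.4444 0.2361 0.0898] rot [-1.8e+02  1.0e-01 -1.1e+00] open 0.0241 F [-1.3  5.3 -8.1] q [24.  6. 96.  0. 78. 25.]
left world mm [-28.9   1.1 -13.8]  tool-now cm [-2.89 -0.06  1.38]  tool-after-turn cm [-2.9  -0.06  1.38]  turn rad [-0.     0.001 -0.001]
```

```bash
python3 -m pendant '[0,0,0,-0.7,0,0,2,0,0,0,-0.7,0,0,2,0,0,0,-0.7,0,0,2,0,0,0,-0.6,0,0,2,0,0,0,0,0,0,2]' 80; python3 -m pendant '[0,0,0,0,0,0,2]'; python3 go.py .4151 .2372 .076 -1
```

```text
clock: 5.8
tcp_pos: [0.4177, 0.2366, 0.2446]
tcp_rot: [-180.0, 0.1, -1.1]
contact_force: [-1.4, 5.6, -8.1]
opening: 0.0244
clock: 5.9
tcp_pos: [0.4179, 0.2365, 0.2445]
tcp_rot: [-180.0, 0.1, -1.1]
contact_force: [-2.4, 5.4, -9.3]
opening: 0.0242
clk 5.90 grip [0.4177 0.2366 0.0898] rot [-1.8e+02  1.0e-01 -1.1e+00] open 0.0242 F [-2.4  5.4 -9.3] q [25.  3. 99.  0. 78. 26.]
left world mm [ -2.6   0.6 -13.8]  tool-now cm [-0.26 -0.06  1.38]  tool-after-turn cm [-0.27 -0.06  1.38]  turn rad [-0.     0.001 -0.001]
```

```bash
python3 -m pendant '[0,0,0,-0.3,0,0,2,0,0,0,0,0,0,2]' 80; python3 go.py .4151 .2372 .076 -1
```

```text
clock: 6.1
tcp_pos: [0.4152, 0.2366, 0.2447]
tcp_rot: [-180.0, 0.0, -1.1]
contact_force: [-0.2, 5.4, -8.6]
opening: 0.024
clk 6.10 grip [0.4151 0.2366 0.09  ] rot [-180.     0.    -1.1] open 0.024 F [-0.2  5.4 -8.6] q [ 25.   2. 100.   0.  78.  26.]
left world mm [ -0.    0.6 -14. ]  tool-now cm [-0.01 -0.06  1.4 ]  tool-after-turn cm [-0.01 -0.06  1.4 ]  turn rad [-0.     0.    -0.002]
```

```bash
python3 -m pendant '[0,0,0,0,0,0.4,2,0,0,0,0,0,0.2,2,0,0,0,0,0,0,2]' 60; python3 go.py .4151 .2372 .076 -1
```

```text
clock: 6.4
tcp_pos: [0.4153, 0.2366, 0.2384]
tcp_rot: [-180.0, 0.0, -1.1]
contact_force: [0.4, 4.6, -7.7]
opening: 0.0239
clk 6.40 grip [0.4153 0.2366 0.0837] rot [-180.     0.    -1.1] open 0.0239 F [ 0.4  4.6 -7.7] q [ 25.   3. 100.   0.  77.  26.]
left world mm [-0.2  0.6 -7.7]  tool-now cm [-0.02 -0.05  0.77]  tool-after-turn cm [-0.02 -0.05  0.77]  turn rad [-0.     0.    -0.002]
```

```bash
python3 -m pendant '[0,0,0,0,0,0.4,2,0,0,0,0,0,0.3,2,0,0,0,0,0,0,2]' 60; python3 go.py .4151 .2372 .076 -1;python3 -m pendant '[0,0,0,0,0,0,3.2,0,0,0,0,0,0,5,0,0,0,0,0,0,5.5]' 40; python3 go.py .4151 .2372 .076 -1
```

```text
clock: 6.7
tcp_pos: [0.4153, 0.2366, 0.2315]
tcp_rot: [-180.0, -0.0, -1.1]
contact_force: [0.4, 4.5, -4.7]
opening: 0.0241
clk 6.70 grip [0.4154 0.2366 0.0768] rot [-180.    -0.    -1.1] open 0.0241 F [ 0.4  4.5 -4.7] q [ 25.   3. 100.   0.  76.  26.]
left world mm [-0.3  0.6 -0.8]  tool-now cm [-0.03 -0.06  0.08]  tool-after-turn cm [-0.03 -0.06  0.08]  turn rad [-0.    -0.    -0.002]
clock: 7.0
tcp_pos: [0.4154, 0.2363, 0.2323]
tcp_rot: [180.0, -0.1, -1.1]
contact_force: [-0.7, 0.4, -0.5]
opening: 0.0549
clk 7.00 grip [0.4156 0.2363 0.0776] rot [ 1.8e+02 -1.0e-01 -1.1e+00] open 0.0549 F [-0.7  0.4 -0.5] q [ 25.   3. 100.  -0.  76.  26.]
left world mm [-0.5  0.9 -1.6]  tool-now cm [-0.05 -0.09  0.16]  tool-after-turn cm [-0.05 -0.09  0.16]  turn rad [ 0.    -0.001 -0.002]
```

Pin appears seated. Now up and over to the handle, with a look on the way.

```bash
python3 -m pendant '[0,0,0,0,0,-2.5,6,0,0,0,0,0,-2.5,6,0,0,0,2,-2,-1,6,0,0,0,3,-2.7,0,6,0,0,0,3.2,-2.7,0,6]'; python3 -m pendant '[0,0,0,0,0,0,6,0,0,0,0,0,0,6]'; python3 go.py .499 .311 .08 -1;  python3 -c "
from h import *
crop(eyes.get_image('scene'),320,200,140,120,5,'pics/k3.png'); crop(eyes.get_image('top'),130,175,100,140,4,'pics/k4.png')"
```

```text
clock: 7.5
tcp_pos: [0.4995, 0.3096, 0.2931]
tcp_rot: [-180.0, -0.1, -1.1]
contact_force: [0.4, 0.2, 0.2]
opening: 0.0597
clock: 7.7
tcp_pos: [0.4988, 0.309, 0.2908]
tcp_rot: [179.9, 0.1, -1.1]
contact_force: [-0.5, -0.3, -0.6]
opening: 0.0601
clk 7.70 grip [0.4985 0.3088 0.1361] rot [ 1.799e+02  1.000e-01 -1.100e+00] open 0.0601 F [-0.5 -0.3 -0.6] q [28. 16. 78. -0. 85. 29.]
left world mm [  0.5   2.2 -56.1]  tool-now cm [ 0.05 -0.22  5.61]  tool-after-turn cm [ 0.04 -0.22  5.61]  turn rad [ 0.001  0.001 -0.001]
```

View pics/k3.png

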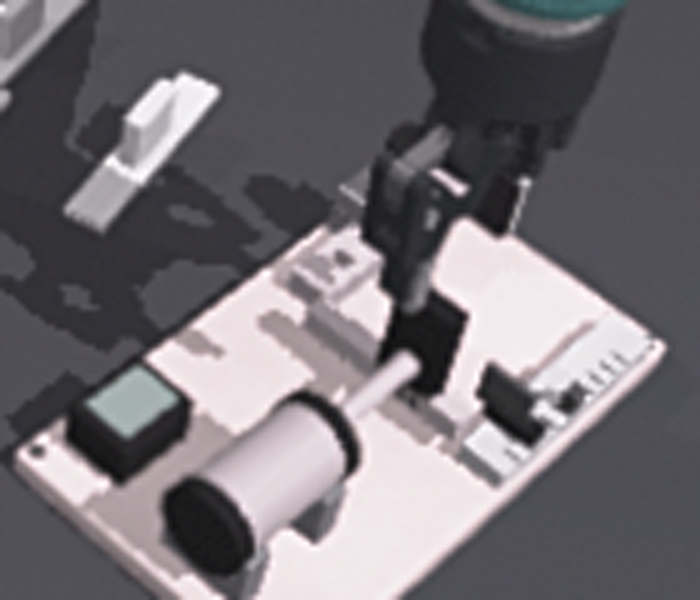

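View pics/k4.png

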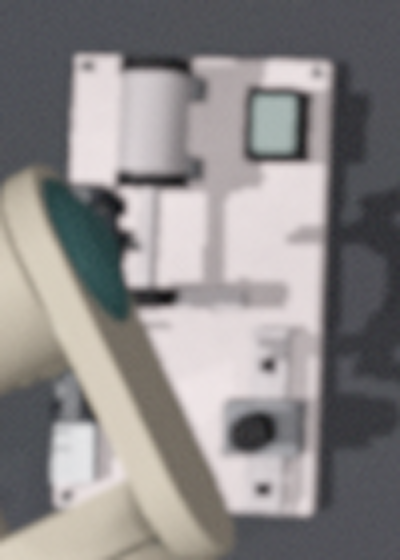

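Top view: the saddle now sits over the second hole (263,427), with holes 1 and 3 visible at (266,365) and (263,489). The jaws straddle the handle, so I'll descend.

```bash
python3 -m pendant '[0,0,0,0,-0.2,1.8,6, 0,0,0,0,0,1.9,6, 0,0,0,0,0,1.9,6, 0,0,0,0,0,0,6, 0,0,0,0,0,0,6]'; python3 go.py .499 .311 .08 -1; python3 -m pendant '[0,0,0,0,0,0,4, 0,0,0,0,0,0,3, 0,0,0,0,0,0,2.2,0,0,0,0,0,0,1.8]' 30;  python3 go.py .499 .311 .08 -1
```

```text
clock: 8.3
tcp_pos: [0.4983, 0.3106, 0.2369]
tcp_rot: [-180.0, -0.1, -1.1]
contact_force: [0.1, -0.1, 0.7]
opening: 0.0603
clk 8.30 grip [0.4984 0.3106 0.0822] rot [-1.8e+02 -1.0e-01 -1.1e+00] open 0.0603 F [ 0.1 -0.1  0.7] q [28. 19. 81. -0. 79. 29.]
left world mm [ 0.6  0.4 -2.2]  tool-now cm [ 0.06 -0.04  0.22]  tool-after-turn cm [ 0.06 -0.04  0.22]  turn rad [-0.    -0.001 -0.002]
clock: 8.7
tcp_pos: [0.4986, 0.311, 0.2362]
tcp_rot: [-180.0, -0.0, -1.1]
contact_force: [-0.2, -0.6, 0.1]
opening: 0.0177
clk 8.70 grip [0.4987 0.3111 0.0815] rot [-180.    -0.    -1.1] open 0.0177 F [-0.2 -0.6  0.1] q [28. 20. 81.  0. 79. 29.]
left world mm [ 0.3 -0.1 -1.5]  tool-now cm [0.03 0.   0.15]  tool-after-turn cm [0.03 0.   0.15]  turn rad [-0.    -0.001 -0.002]
```

```bash
python3 -m pendant '[0,0,0,0,0,0,1.2, 0,0,0,0,0,0,1.0, 0,0,0,0,0,0,1.0]' 60;  python3 go.py .499 .311 .08 -1
```

```text
clock: 9.0
tcp_pos: [0.4989, 0.311, 0.2362]
tcp_rot: [-180.0, -0.1, -1.1]
contact_force: [3.8, -0.4, 0.6]
opening: 0.0132
clk 9.00 grip [0.4992 0.3111 0.0815] rot [-1.8e+02 -1.0e-01 -1.1e+00] open 0.0132 F [ 3.8 -0.4  0.6] q [28. 20. 81. -0. 79. 29.]
left world mm [-0.2 -0.1 -1.5]  tool-now cm [-0.02  0.01  0.15]  tool-after-turn cm [-0.02  0.01  0.15]  turn rad [-0.001 -0.002 -0.002]
```

```bash
python3 -m pendant '[0,0,0,-0.9,0,0,1.0, 0,0,0,-0.9,0,0,1.0, 0,0,0,-0.9,0,0,1.0, 0,0,0,-0.8,0,0,1.0, 0,0,0,-0.7,0,0,1.0]' 100;  python3 -m pendant '[0,0,0,0,0,0,1.0]'; python3 go.py .4545 .3115 .08 -1
```

```text
clock: 9.5
tcp_pos: [0.4573, 0.3116, 0.2363]
tcp_rot: [-179.9, -0.3, -1.1]
contact_force: [13.5, 0.5, -3.0]
opening: 0.0127
clock: 9.6
tcp_pos: [0.457, 0.3117, 0.2363]
tcp_rot: [-179.9, -0.3, -1.1]
contact_force: [10.8, 1.3, -2.4]
opening: 0.0127
clk 9.60 grip [0.4577 0.3118 0.0816] rot [-179.9   -0.3   -1.1] open 0.0127 F [10.8  1.3 -2.4] q [30. 14. 87. -0. 78. 32.]
left world mm [-3.2 -0.3 -1.6]  tool-now cm [-0.32  0.04  0.16]  tool-after-turn cm [-0.32  0.04  0.16]  turn rad [-0.001 -0.004 -0.002]
```

```bash
python3 -m pendant '[0,0,0,-0.2,0,0,1.0, 0,0,0,0,0,0,1.0]' 100; python3 go.py .4545 .3115 .08 -1;  python3 -c "
from h import *
crop(eyes.get_image('scene'),360,220,100,80,7,'pics/k5.png'); crop(eyes.get_image('top'),130,175,100,140,4,'pics/k6.png')"
```

```text
clock: 9.8
tcp_pos: [0.4555, 0.3116, 0.2363]
tcp_rot: [-179.9, -0.3, -1.1]
contact_force: [11.5, 0.4, -2.8]
opening: 0.0129
clk 9.80 grip [0.4563 0.3118 0.0816] rot [-179.9   -0.3   -1.1] open 0.0129 F [11.5  0.4 -2.8] q [31. 14. 88. -0. 78. 32.]
left world mm [-1.8 -0.3 -1.6]  tool-now cm [-0.18  0.03  0.16]  tool-after-turn cm [-0.18  0.03  0.16]  turn rad [-0.001 -0.005 -0.002]
```

View pics/k5.png

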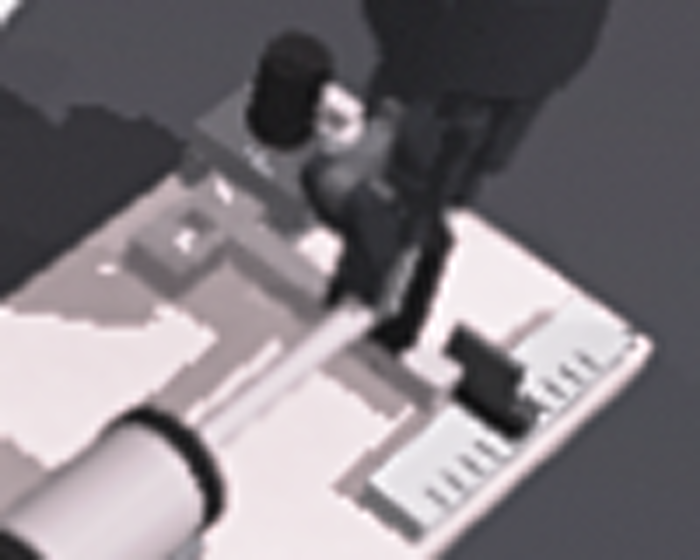

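View pics/k6.png

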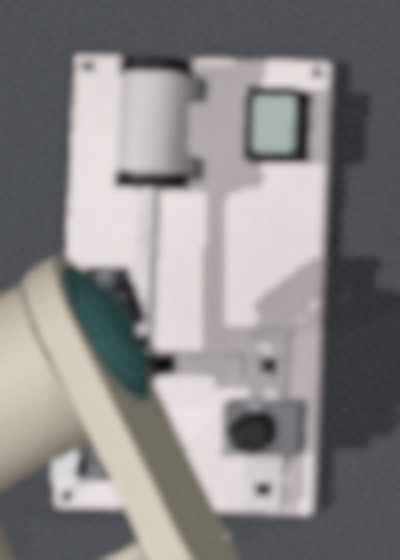

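```bash
python3 -m pendant '[0,0,0,-0.15,0,0,1.0, 0,0,0,0,0,0,1.0,0,0,0,0,0,0,1.0,0,0,0,0,0,0,1.0,0,0,0,0,0,0,1.0]' 100; python3 go.py .4545 .3115 .08 -1; python3 -m pendant '[0,0,0,0,0,0,1.0, 0,0,0,0,0,0,1.0,0,0,0,0,0,0,1.0,0,0,0,0,0,0,1.0,0,0,0,0,0,0,1.0]'; python3 -m pendant '[0,0,0,0,0,0,1.0, 0,0,0,0,0,0,1.0,0,0,0,0,0,0,1.0,0,0,0,0,0,0,1.0,0,0,0,0,0,0,1.0]';python3 go.py .4545 .3115 .08 -1; python3 -c "
from h import *
crop(eyes.get_image('scene'),390,240,70,60,10,'pics/k7.png')"
```

```text
clock: 10.4
tcp_pos: [0.4542, 0.3117, 0.2363]
tcp_rot: [-179.9, -0.3, -1.1]
contact_force: [12.2, 0.6, -1.9]
opening: 0.0133
clk 10.40 grip [0.455  0.3118 0.0816] rot [-179.9   -0.3   -1.1] open 0.0133 F [12.2  0.6 -1.9] q [31. 14. 88. -0. 78. 32.]
left world mm [-0.5 -0.3 -1.6]  tool-now cm [-0.05  0.03  0.16]  tool-after-turn cm [-0.05  0.03  0.16]  turn rad [-0.001 -0.005 -0.002]
clock: 10.9
tcp_pos: [0.4542, 0.3117, 0.2363]
tcp_rot: [-179.9, -0.3, -1.1]
contact_force: [12.0, 0.4, -2.1]
opening: 0.0131
clock: 11.4
tcp_pos: [0.4542, 0.3116, 0.2363]
tcp_rot: [-179.9, -0.3, -1.1]
contact_force: [12.2, 1.1, -3.1]
opening: 0.013
clk 11.40 grip [0.455  0.3118 0.0816] rot [-179.9   -0.3   -1.1] open 0.013 F [12.2  1.1 -3.1] q [31. 14. 88. -0. 78. 32.]
left world mm [-0.5 -0.3 -1.6]  tool-now cm [-0.05  0.03  0.16]  tool-after-turn cm [-0.04  0.03  0.16]  turn rad [-0.001 -0.005 -0.002]
```

View pics/k7.png

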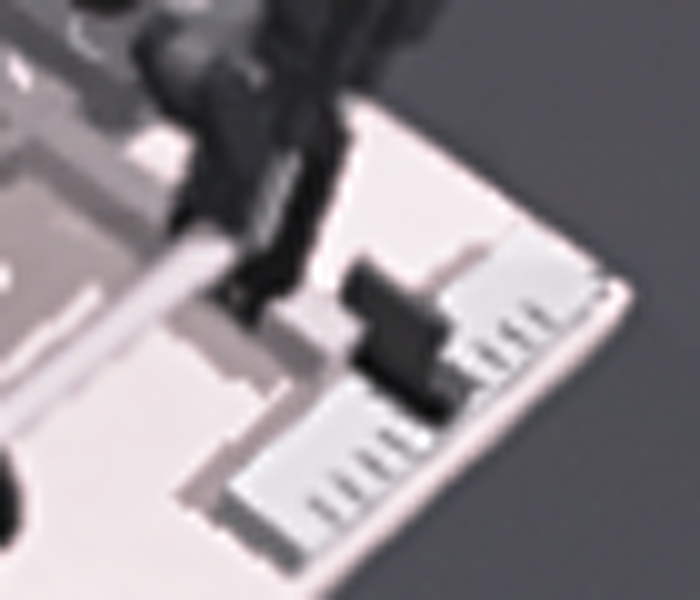

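Pointer stands at the mark block (around 430,390 in the crop), and the spring force is 12.2 N. I've held it for over a second, so now I'll return the handle.

```bash
python3 -m pendant '[0,0,0,0,0,0,1.0,0,0,0,0.8,0,0,1.0, 0,0,0,0.8,0,0,1.0, 0,0,0,0.8,0,0,1.0, 0,0,0,0.8,0,0,1.0]';python3 -m pendant '[0,0,0,0.8,0,0,1.0,0,0,0,0.5,0,0,1.0, 0,0,0,0,0,0,1.0]'; python3 go.py .499 .3110 .08 -1;python3 -m pendant '[0,0,0,0,0,0,3.0,0,0,0,0,0,0,6.0, 0,0,0,0,0,0,6.0]';  python3 go.py .499 .3110 .08 -1
```

```text
clock: 11.95
tcp_pos: [0.4859, 0.3111, 0.2363]
tcp_rot: [-180.0, -0.1, -1.1]
contact_force: [5.8, -0.2, 1.1]
opening: 0.0128
clock: 12.25
tcp_pos: [0.4987, 0.3109, 0.2363]
tcp_rot: [-180.0, -0.1, -1.1]
contact_force: [4.6, 0.1, 4.7]
opening: 0.0128
clk 12.25 grip [0.4989 0.311  0.0816] rot [-1.8e+02 -1.0e-01 -1.1e+00] open 0.0128 F [4.6 0.1 4.7] q [28. 20. 81. -0. 79. 29.]
left world mm [ 0.1 -0.  -1.6]  tool-now cm [0.01 0.   0.16]  tool-after-turn cm [0.01 0.   0.16]  turn rad [-0.001 -0.001 -0.002]
clock: 12.55
tcp_pos: [0.4974, 0.311, 0.235]
tcp_rot: [180.0, 0.1, -1.1]
contact_force: [0.4, -0.1, -0.4]
opening: 0.0557
clk 12.55 grip [0.4971 0.3109 0.0803] rot [ 1.8e+02  1.0e-01 -1.1e+00] open 0.0557 F [ 0.4 -0.1 -0.4] q [28. 20. 81.  0. 79. 29.]
left world mm [ 1.9  0.1 -0.3]  tool-now cm [ 0.19 -0.01  0.03]  tool-after-turn cm [ 0.19 -0.01  0.03]  turn rad [ 0.001  0.002 -0.001]
```

Up, back over the knob (reversing the earlier path), and check the pointer.

```bash
python3 -m pendant '[0,0,0,0,0,-2.5,6,0,0,0,0,0,-3,6,0,0,0,-2.7,2.5,0,6,0,0,0,-2.7,2.5,0,6,0,0,0,-2.7,2.4,0,6]'; python3 -m pendant '[0,0,0,0,0,0,6,0,0,0,0,0,0,6]'; python3 go.py .4153 .2365 .078 -1;  python3 -c "
from h import *
crop(eyes.get_image('scene'),360,220,100,80,7,'pics/k8.png'); crop(eyes.get_image('top'),130,175,100,140,4,'pics/k9.png')"
```

```text
clock: 13.05
tcp_pos: [0.4142, 0.2378, 0.2903]
tcp_rot: [180.0, 0.1, -1.1]
contact_force: [0.6, -0.5, 0.2]
opening: 0.0599
clock: 13.25
tcp_pos: [0.4152, 0.2384, 0.2909]
tcp_rot: [-180.0, -0.0, -1.1]
contact_force: [0.1, -0.5, 0.7]
opening: 0.0599
clk 13.25 grip [0.4153 0.2385 0.1362] rot [-180.    -0.    -1.1] open 0.0599 F [ 0.1 -0.5  0.7] q [25. -1. 97.  0. 84. 27.]
left world mm [  0.   -2.  -58.2]  tool-now cm [0.01 0.2  5.82]  tool-after-turn cm [0.01 0.2  5.82]  turn rad [-0.    -0.    -0.002]
```

View pics/k8.png

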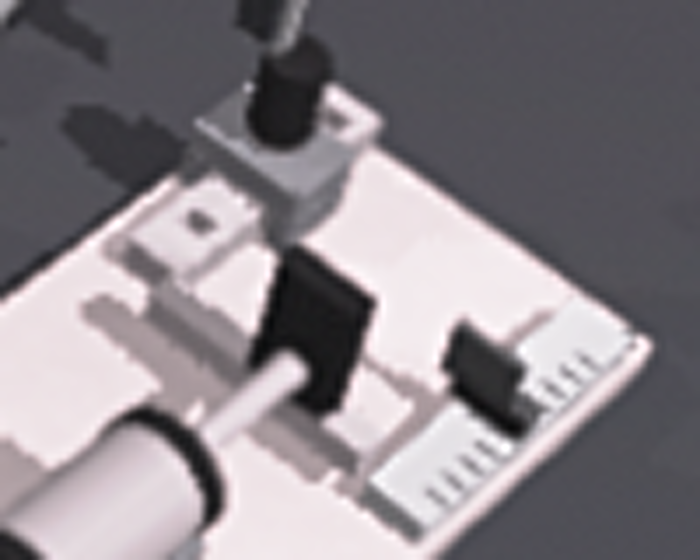

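View pics/k9.png

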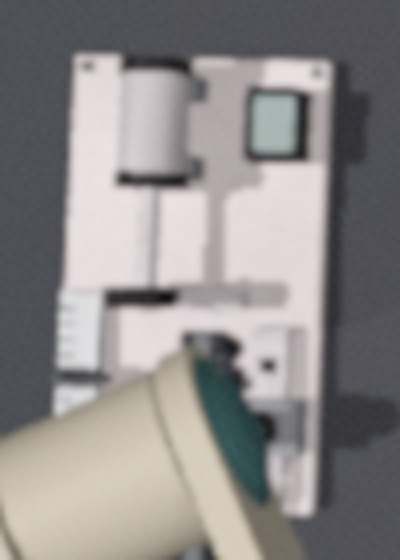

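The handle is home (140,297) and the pointer stays at the mark (80,377, where the mark block was). Now the knob again.

```bash
python3 -m pendant '[0,0,0,0,0.2,2,6, 0,0,0,0,0,2,6, 0,0,0,0,0,2,6, 0,0,0,0,0,0,6, 0,0,0,0,0,0,6]' 60; python3 go.py .4153 .2365 .076 -1; python3 -m pendant '[0,0,0,0,0,0,3, 0,0,0,0,0,0,2,0,0,0,0,0,0,2,0,0,0,0,0,0,2,0,0,0,0,0,0,2]' 60;  python3 go.py .4153 .2365 .076 -1
```

```text
clock: 13.85
tcp_pos: [0.4161, 0.2369, 0.231]
tcp_rot: [180.0, 0.0, -1.1]
contact_force: [0.4, 0.4, 0.1]
opening: 0.0601
clk 13.85 grip [0.4161 0.2369 0.0763] rot [180.    0.   -1.1] open 0.0601 F [0.4 0.4 0.1] q [ 25.   3. 100.   0.  76.  26.]
left world mm [-0.8 -0.4 -0.3]  tool-now cm [-0.08  0.05  0.03]  tool-after-turn cm [-0.08  0.05  0.03]  turn rad [ 0.     0.    -0.001]
clock: 14.35
tcp_pos: [0.4159, 0.2367, 0.232]
tcp_rot: [-179.9, -0.1, -1.1]
contact_force: [-1.6, 0.1, 5.2]
opening: 0.0248
clk 14.35 grip [0.4162 0.2369 0.0773] rot [-1.799e+02 -1.000e-01 -1.100e+00] open 0.0248 F [-1.6  0.1  5.2] q [ 25.   3. 100.   0.  76.  26.]
left world mm [-0.9 -0.4 -1.3]  tool-now cm [-0.09  0.04  0.13]  tool-after-turn cm [-0.09  0.04  0.13]  turn rad [-0.001 -0.002 -0.001]
```

```bash
python3 -m pendant '[0,0,0,0,0,-0.5,2,0,0,0,0,0,-0.5,2,0,0,0,0,0,-0.5,2,0,0,0,0,0,0,2,0,0,0,0,0,0,2]' 80; python3 go.py .4553 .236 .09 -1
```

```text
clock: 14.85
tcp_pos: [0.4154, 0.2366, 0.2453]
tcp_rot: [-180.0, 0.0, -1.1]
contact_force: [1.3, 5.4, -8.1]
opening: 0.0239
clk 14.85 grip [0.4153 0.2367 0.0906] rot [-180.     0.    -1.1] open 0.0239 F [ 1.3  5.4 -8.1] q [ 25.   2. 100.   0.  78.  26.]
left world mm [40.  -0.7 -0.6]  tool-now cm [ 4.   -0.01  0.05]  tool-after-turn cm [4.   0.   0.06]  turn rad [-0.     0.001 -0.001]
```

```bash
python3 -m pendant '[0,0,0,0.7,0,0,2,0,0,0,0.8,0,0,2,0,0,0,0.8,0,0,2,0,0,0,0.8,0,0,2,0,0,0,0.6,0,0,2]' 80; python3 -m pendant '[0,0,0,0.2,0,0,2,0,0,0,0,0,0,2]'; python3 go.py .4551 .236 .09 -1
```

```text
clock: 15.35
tcp_pos: [0.4525, 0.236, 0.2448]
tcp_rot: [-180.0, 0.1, -1.1]
contact_force: [-2.0, 4.8, -8.0]
opening: 0.024
clock: 15.55
tcp_pos: [0.4545, 0.2359, 0.2448]
tcp_rot: [-180.0, 0.1, -1.1]
contact_force: [0.2, 6.0, -9.3]
opening: 0.0242
clk 15.55 grip [0.4543 0.236  0.0901] rot [-1.8e+02  1.0e-01 -1.1e+00] open 0.0242 F [ 0.2  6.  -9.3] q [23.  8. 94.  0. 78. 24.]
left world mm [ 0.8  0.  -0.1]  tool-now cm [ 0.08 -0.    0.01]  tool-after-turn cm [ 0.08 -0.    0.01]  turn rad [-0.     0.002 -0.001]
```

```bash
python3 -m pendant '[0,0,0,0.05,0,0,2,0,0,0,0,0,0.4,2,0,0,0,0,0,0.2,2,0,0,0,0,0,0,2]' 60; python3 go.py .4551 .2372 .076 -1
```

```text
clock: 15.95
tcp_pos: [0.4548, 0.2359, 0.2389]
tcp_rot: [-180.0, 0.1, -1.1]
contact_force: [-0.4, 5.8, -6.7]
opening: 0.0239
clk 15.95 grip [0.4547 0.236  0.0842] rot [-1.8e+02  1.0e-01 -1.1e+00] open 0.0239 F [-0.4  5.8 -6.7] q [23.  8. 94.  0. 78. 24.]
left world mm [ 0.4  1.2 -8.2]  tool-now cm [ 0.04 -0.12  0.82]  tool-after-turn cm [ 0.04 -0.12  0.82]  turn rad [-0.     0.001 -0.001]
```

```bash
python3 -m pendant '[0,0,0,0,0,0.4,2,0,0,0,0,0,0.35,2,0,0,0,0,0,0,2]' 60; python3 go.py .4551 .2372 .076 -1;python3 -m pendant '[0,0,0,0,0,0,3.2,0,0,0,0,0,0,5,0,0,0,0,0,0,6,0,0,0,0,0,0,6]' 40; python3 go.py .4551 .2372 .076 -1
```

```text
clock: 16.25
tcp_pos: [0.4551, 0.2359, 0.2322]
tcp_rot: [-180.0, -0.0, -1.1]
contact_force: [-0.2, 5.0, -5.1]
opening: 0.0242
clk 16.25 grip [0.4552 0.236  0.0775] rot [-180.    -0.    -1.1] open 0.0242 F [-0.2  5.  -5.1] q [23.  9. 95.  0. 77. 24.]
left world mm [-0.1  1.2 -1.5]  tool-now cm [-0.01 -0.12  0.15]  tool-after-turn cm [-0.01 -0.12  0.15]  turn rad [-0.    -0.    -0.001]
clock: 16.65
tcp_pos: [0.4553, 0.2356, 0.2325]
tcp_rot: [180.0, -0.0, -1.1]
contact_force: [0.6, -0.2, 0.3]
opening: 0.0603
clk 16.65 grip [0.4554 0.2355 0.0778] rot [180.   -0.   -1.1] open 0.0603 F [ 0.6 -0.2  0.3] q [23.  8. 95. -0. 77. 24.]
left world mm [-0.3  1.7 -1.8]  tool-now cm [-0.03 -0.16  0.18]  tool-after-turn cm [-0.03 -0.16  0.18]  turn rad [ 0.    -0.001 -0.002]
```

```bash
python3 -m pendant '[0,0,0,0,0,-3,6,0,0,0,0,0,-3,6,0,0,0,0,2,-2,6,0,0,0,0,3,0,5,0,0,0,0,3,0,5]'; python3 -m pendant '[0,0,0.133,0,0,0,5,0,0,0.133,0,0,0,5,0,0,0.133,0,0,0,5,0,0,0.133,0,0,0,5,0,0,0.133,0,0,0,5]';python3 -m pendant '[0,0,0.133,0,0,0,5,0,0,0.133,0,0,0,5,0,0,0.133,0,0,0,5,0,0,0.133,0,0,0,5,0,0,0.133,0,0,0,5]'; python3 go.py .4508 .1014 .10 -77.5; python3 -c "
from h import *
snap('scene','pics/s3.png'); snap('top','pics/t3.png')"
```

```text
clock: 17.15
tcp_pos: [0.4536, 0.155, 0.3133]
tcp_rot: [-180.0, -0.1, -1.0]
contact_force: [0.2, -0.8, -0.6]
opening: 0.05
clock: 17.65
tcp_pos: [0.4536, 0.1556, 0.3124]
tcp_rot: [-180.0, -0.0, -39.5]
contact_force: [-0.6, 0.9, 0.3]
opening: 0.05
clock: 18.15
tcp_pos: [0.4536, 0.1556, 0.3123]
tcp_rot: [-180.0, -0.0, -77.6]
contact_force: [0.4, 0.4, -0.6]
opening: 0.0501
clk 18.15 grip [0.4536 0.1556 0.1576] rot [-180.    -0.   -77.6] open 0.0501 F [ 0.4  0.4 -0.6] q [15. -2. 95. -0. 86. 92.]
left world mm [ -2.8 -54.2 -57.6]  tool-now cm [5.23 1.44 5.77]  tool-after-turn cm [5.23 1.45 5.76]  turn rad [-0.    -0.    -0.002]
```

View pics/s3.png

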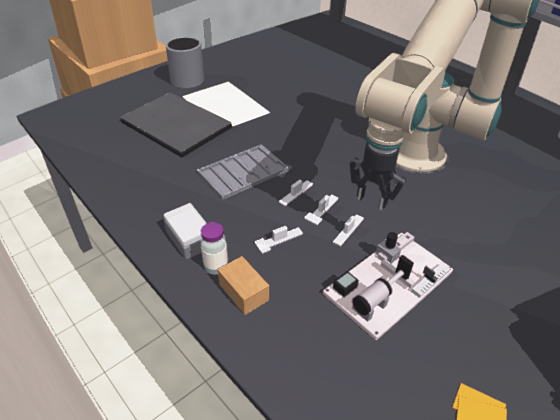

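View pics/t3.png

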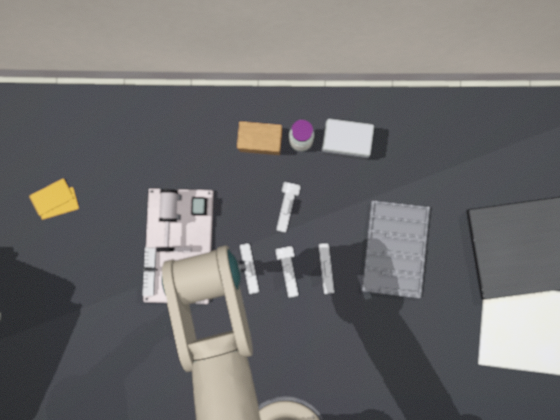

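Both views show the plates unmoved and the stop back at its first place. Going for the first straight plate at (249,268) in the top view.

```bash
python3 -m pendant '[0,0,0,2.6,0.7,1,5,0,0,0,2.6,0.7,2,5,0,0,0,0,0,3,5,0,0,0,0,0,0,4.5,0,0,0,0,0,0,4.5]' 60; python3 go.py .4508 .1014 .028 -77.5
```

```text
clock: 18.75
tcp_pos: [0.4515, 0.1021, 0.2526]
tcp_rot: [180.0, 0.0, -77.2]
contact_force: [-0.7, -0.3, 1.0]
opening: 0.0449
clk 18.75 grip [0.4514 0.1021 0.0979] rot [180.    0.  -77.2] open 0.0449 F [-0.7 -0.3  1. ] q [  8.  -1. 102.   0.  79.  85.]
left world mm [ -0.6  -0.7 -69.9]  tool-now cm [0.05 0.07 7.  ]  tool-after-turn cm [0.05 0.07 6.99]  turn rad [0.001 0.    0.006]
```

```bash
python3 -m pendant '[0,0,0,0,0,2.3,4.5,0,0,0,0,0,2.3,4.5,0,0,0,0,0,2.2,4.5,0,0,0,0,0,0,4.5,0,0,0,0,0,0,4]' 60; python3 go.py .4508 .1014 .028 -77.5
python3 -m pendant '[0,0,0,0,0,0,2.5,0,0,0,0,0,0,1,0,0,0,0,0,0,0.8,0,0,0,0,0,0,0.8,0,0,0,0,0,0,0.8]' 50; python3 go.py .4508 .1014 .028 -77.5
```

```text
clock: 19.25
tcp_pos: [0.452, 0.1024, 0.1859]
tcp_rot: [-179.9, -0.0, -77.2]
contact_force: [-0.7, 0.8, 0.0]
opening: 0.0402
clk 19.25 grip [0.4523 0.1025 0.0312] rot [-179.9   -0.   -77.2] open 0.0402 F [-0.7  0.8  0. ] q [  8.   5. 105.   0.  70.  85.]
left world mm [-1.5 -1.1 -3.2]  tool-now cm [0.07 0.17 0.31]  tool-after-turn cm [0.07 0.17 0.32]  turn rad [-0.002 -0.     0.005]
clock: 19.75
tcp_pos: [0.4521, 0.1021, 0.1859]
tcp_rot: [-179.8, 0.0, -77.3]
contact_force: [-0.8, -0.1, 7.2]
opening: 0.0112
clk 19.75 grip [0.4525 0.1023 0.0312] rot [-179.8    0.   -77.3] open 0.0112 F [-0.8 -0.1  7.2] q [  8.   5. 105.   0.  70.  85.]
left world mm [-1.7 -0.9 -3.2]  tool-now cm [0.04 0.19 0.32]  tool-after-turn cm [0.05 0.19 0.32]  turn rad [-0.003  0.     0.004]
```

```bash
python3 -m pendant '[0,0,0,0,0,0,0.8,0,0,0,0,0,-2,0.8,0,0,0,0,0,-3,0.8,0,0,0,0,0,-3,0.8,0,0,0,0,0,-2,0.8]' 90; python3 -m pendant '[0,0,-0.139,0,0,0,0.8,0,0,-0.139,0,0,0,0.8,0,0,-0.139,0,0,0,0.8,0,0,-0.139,0,0,0,0.8,0,0,-0.139,0,0,0,0.8]';python3 -m pendant '[0,0,-0.139,0,0,0,0.8,0,0,-0.139,0,0,0,0.8,0,0,-0.139,0,0,0,0.8,0,0,-0.139,0,0,0,0.8]'; python3 go.py .605 -.298 .12 -5.8
```

```text
clock: 20.25
tcp_pos: [0.4515, 0.102, 0.2868]
tcp_rot: [-179.8, -0.0, -77.3]
contact_force: [0.8, -0.4, -0.7]
opening: 0.0108
clock: 20.75
tcp_pos: [0.4513, 0.1019, 0.2844]
tcp_rot: [-180.0, -0.0, -37.1]
contact_force: [0.5, 0.1, 0.0]
opening: 0.0105
clock: 21.15
tcp_pos: [0.4513, 0.102, 0.2845]
tcp_rot: [-180.0, -0.0, -5.3]
contact_force: [0.4, -0.0, -1.0]
opening: 0.0104
clk 21.15 grip [0.4513 0.102  0.1298] rot [-180.    -0.    -5.3] open 0.0104 F [ 0.4 -0.  -1. ] q [  8.  -3. 100.   0.  83.  13.]
left world mm [ 153.7 -400.    -9.8]  tool-now cm [18.99 38.41  0.97]  tool-after-turn cm [19.33 38.24  0.98]  turn rad [-0.    -0.     0.009]
```

```bash
python3 -m pendant '[0,0,0,1.9,3.84,0,0.8,0,0,0,1.9,3.84,0,0.8,0,0,0,1.9,3.84,0,0.8,0,0,0,1.9,3.84,0,0.8,0,0,0,1.9,3.84,0,0.8]';python3 -m pendant '[0,0,0,1.9,3.84,0,0.8,0,0,0,1.9,3.84,0,0.8,0,0,0,1.9,3.84,0,0.8,0,0,0,1.9,3.84,0,0.8,0,0,0,1.9,3.84,0,0.8]';python3 -m pendant '[0,0,0,0,0,0,0.8,0,0,0,0,0,0,0.8]'; python3 go.py .605 -.298 .08 -5.8
```

```text
clock: 21.65
tcp_pos: [0.5274, -0.1001, 0.2845]
tcp_rot: [-180.0, -0.0, -5.6]
contact_force: [0.2, 0.9, 0.0]
opening: 0.0103
clock: 22.15
tcp_pos: [0.6031, -0.3005, 0.2843]
tcp_rot: [-180.0, -0.0, -5.6]
contact_force: [0.2, 0.7, -0.7]
opening: 0.0106
clock: 22.35
tcp_pos: [0.6028, -0.2995, 0.2833]
tcp_rot: [-179.9, 0.1, -5.7]
contact_force: [-0.3, -0.2, -0.5]
opening: 0.0107
clk 22.35 grip [ 0.6026 -0.2993  0.1286] rot [-1.799e+02  1.000e-01 -5.700e+00] open 0.0107 F [-0.3 -0.2 -0.5] q [-30.  31.  61.   0.  88. -24.]
left world mm [  2.4   1.3 -48.6]  tool-now cm [ 0.23 -0.15  4.86]  tool-after-turn cm [ 0.23 -0.15  4.86]  turn rad [-0.001  0.001  0.002]
```

```bash
python3 -m pendant '[0,0,0,0.23,-0.15,2,0.8,0,0,0,0,0,2.2,0.8,0,0,0,0,0,2,0.8,0,0,0,0,0,0,0.8,0,0,0,0,0,0,0.8]'; python3 go.py .605 -.298 .036 -5.8;python3 -c "
from h import *
crop(eyes.get_image('scene'),180,110,130,100,6,'pics/p1.png'); crop(eyes.get_image('top'),340,190,110,120,5,'pics/p2.png')"
```

```text
clock: 22.85
tcp_pos: [0.6054, -0.2966, 0.2231]
tcp_rot: [-180.0, -0.0, -5.6]
contact_force: [0.5, 0.0, -0.5]
opening: 0.0108
clk 22.85 grip [ 0.6054 -0.2965  0.0684] rot [-180.    -0.    -5.6] open 0.0108 F [ 0.5  0.  -0.5] q [-29.  34.  64.   0.  82. -24.]
left world mm [ -0.4  -1.5 -32.4]  tool-now cm [-0.03  0.15  3.24]  tool-after-turn cm [-0.03  0.15  3.24]  turn rad [-0.    -0.     0.004]
```

View pics/p1.png

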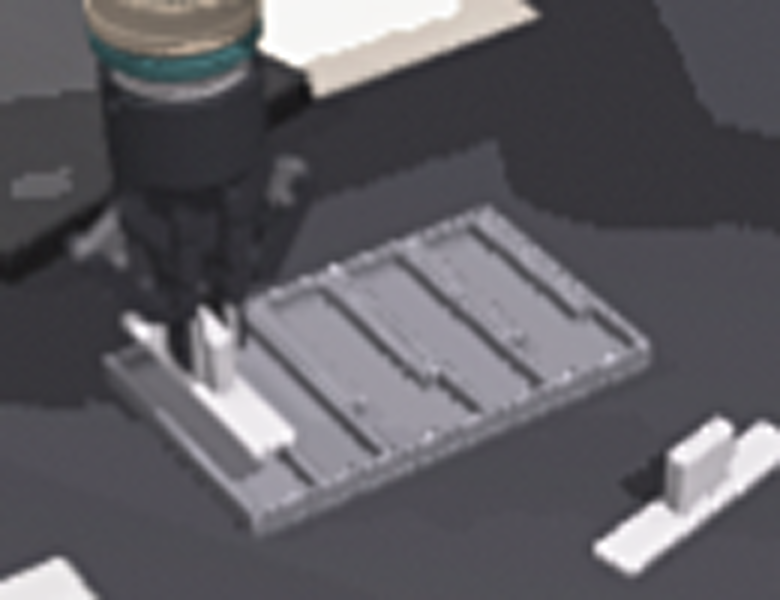

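View pics/p2.png

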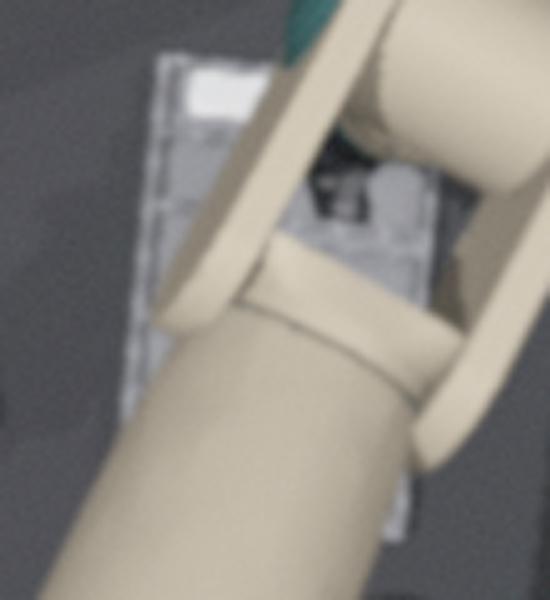

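Run:
```python
from fit import *
im=eyes.get_image('top')
a=unproj(im,px(340,190,5,[(186,72),(184,116)]),.043); print(a)
c=np.radians(84.2); print(a[:,:2].mean(0)-.065*np.array([np.cos(c),np.sin(c)]))
```

```text
[[ 0.62300862 -0.23268606  0.043     ]
 [ 0.60000383 -0.23163477  0.043     ]]
[ 0.60493756 -0.29682766]
```

Plate middle measured at (0.605, -0.297), on target. Lowering.

```bash
python3 -m pendant '[0,0,0,0,0.1,1.5,0.8,0,0,0,0,0,1,0.8,0,0,0,0,0,0.6,0.8,0,0,0,0,0,0,0.8]'; python3 go.py .605 -.298 .0352 -5.8
```

```text
clock: 23.4
tcp_pos: [0.6051, -0.2985, 0.1904]
tcp_rot: [-180.0, 0.0, -5.6]
contact_force: [-0.6, -0.3, -0.9]
opening: 0.0104
clk 23.40 grip [ 0.605  -0.2984  0.0357] rot [-180.     0.    -5.6] open 0.0104 F [-0.6 -0.3 -0.9] q [-29.  36.  65.   0.  79. -24.]
left world mm [-0.   0.4 -0.5]  tool-now cm [-0.   -0.04  0.05]  tool-after-turn cm [-0.   -0.04  0.05]  turn rad [-0.     0.001  0.003]
```

```bash
python3 -m pendant '[0,0,0,0,0,0.1,0.8,0,0,0,0,0,0,1.6,0,0,0,0,0,0,2.4,0,0,0,0,0,0,2.4]'; python3 -m pendant '[0,0,0,0,0,-2,2.4,0,0,0,0,0,-2.5,2.4,0,0,0,0,0,-3,4,0,0,0,0,0,-2,4,0,0,0,0,0,0,4]';python3 go.py .4534 -.1043 .12 -82.8;python3 -c "
from h import *
crop(eyes.get_image('scene'),180,110,130,100,6,'pics/p3.png')"
```

```text
clock: 23.8
tcp_pos: [0.6052, -0.2985, 0.1899]
tcp_rot: [-180.0, 0.0, -5.6]
contact_force: [-0.1, 0.7, 0.5]
opening: 0.024
clock: 24.3
tcp_pos: [0.6057, -0.2988, 0.2895]
tcp_rot: [179.8, -0.4, -5.6]
contact_force: [0.9, -0.2, 0.4]
opening: 0.04
clk 24.30 grip [ 0.6067 -0.2993  0.1348] rot [179.8  -0.4  -5.6] open 0.04 F [ 0.9 -0.2  0.4] q [-29.  31.  60.   0.  89. -24.]
left world mm [-153.3  195.   -14.8]  tool-now cm [-17.17 -17.91   1.32]  tool-after-turn cm [-21.27  12.77   1.48]  turn rad [-0.002 -0.008  1.347]
```

View pics/p3.png

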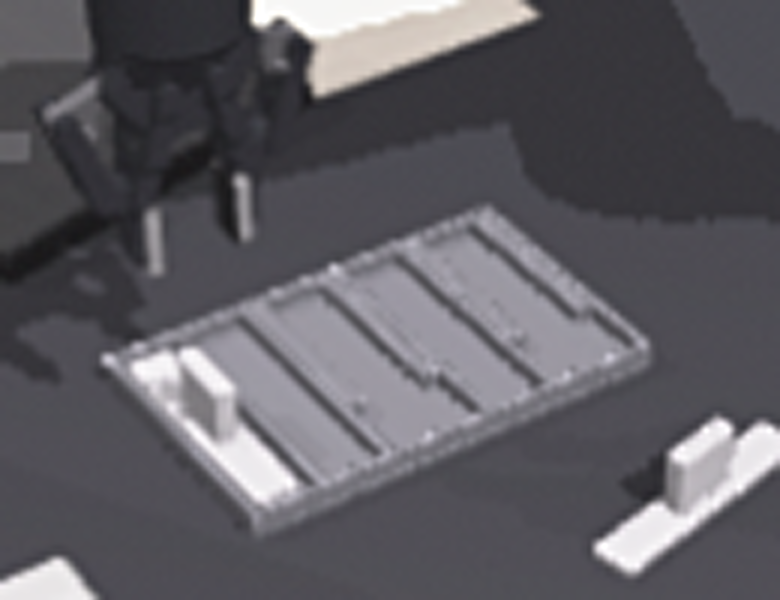

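The first straight plate lies flat in the last pocket. Next is the other straight plate at (326,268).

```bash
python3 -m pendant '[0,0,0,-2.9,-3,0,4.5,0,0,0,-2.9,-3,0,4.5,0,0,0,-2.9,-3,0,4.5,0,0,0,-2.9,-3,0,4.5,0,0,0,-2.9,-3,0,4.5]';python3 -m pendant '[0,0,0,-2.7,-2.9,0,4.5,0,0,0.135,0,0,0,4.5,0,0,0.135,0,0,0,4.5,0,0,0.135,0,0,0,4.5,0,0,0.135,0,0,0,4.5]';python3 -m pendant '[0,0,0.135,0,0,0,4.5,0,0,0.135,0,0,0,4.5,0,0,0.135,0,0,0,4.5,0,0,0.135,0,0,0,4.5,0,0,0.135,0,0,0,4.5]'; python3 -m pendant '[0,0,0.132,0,0,0,4.5,0,0,0,0,0,0,4.5]'; python3 go.py .4534 -.1043 .03 -82.8
python3 -c "
from h import *
snap('scene','pics/s4.png'); snap('top','pics/t4.png')"
```

```text
clock: 24.85
tcp_pos: [0.474, -0.1337, 0.2831]
tcp_rot: [-179.9, 0.2, -5.6]
contact_force: [0.0, 0.1, 0.7]
opening: 0.045
clock: 25.35
tcp_pos: [0.4511, -0.1033, 0.2835]
tcp_rot: [180.0, 0.1, -36.9]
contact_force: [-0.5, 0.1, -0.3]
opening: 0.045
clock: 25.85
tcp_pos: [0.4512, -0.1034, 0.2833]
tcp_rot: [179.9, 0.1, -75.6]
contact_force: [-0.3, 0.2, 0.1]
opening: 0.045
clock: 26.05
tcp_pos: [0.4512, -0.1034, 0.2836]
tcp_rot: [179.9, 0.1, -82.9]
contact_force: [0.0, 0.3, 0.8]
opening: 0.0453
clk 26.05 grip [ 0.4508 -0.1033  0.1289] rot [ 1.799e+02  1.000e-01 -8.290e+01] open 0.0453 F [0.  0.3 0.8] q [-17.  -3. 100.   0.  83.  65.]
left world mm [  2.6  -1.  -98.9]  tool-now cm [ 0.14 -0.27  9.88]  tool-after-turn cm [ 0.13 -0.24  9.89]  turn rad [ 0.002  0.001 -0.001]
```

View pics/s4.png

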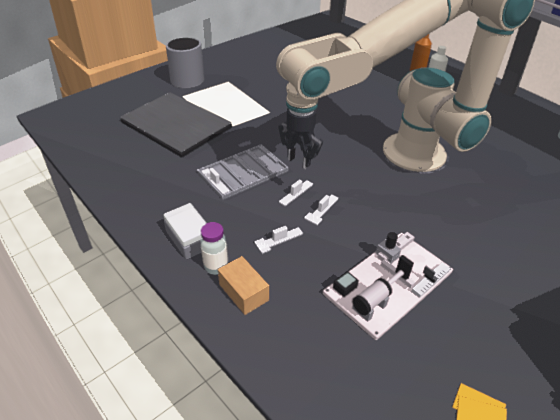

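View pics/t4.png

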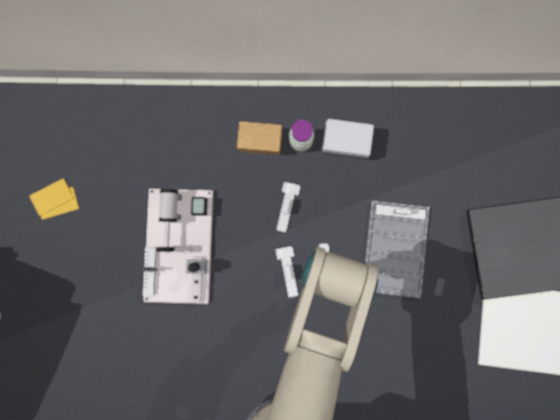

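The remaining plates are unmoved, the tester is in order, and the first plate sits in the end pocket at (402,212). Descending.

```bash
python3 -m pendant '[0,0,0,0.13,-0.25,3,4.5,0,0,0,0,0,3,4.5,0,0,0,0,0,2.2,4.5,0,0,0,0,0,1.5,4.5,0,0,0,0,0,0,4]' 60; python3 go.py .4534 -.1043 .031 -82.8
python3 -m pendant '[0,0,0,0,0,0,2.5,0,0,0,0,0,0,1,0,0,0,0,0,0,0.8,0,0,0,0,0,0,0.8,0,0,0,0,0,0,0.8]' 60; python3 go.py .4534 -.1043 .031 -82.8
```

```text
clock: 26.65
tcp_pos: [0.4532, -0.1042, 0.1855]
tcp_rot: [179.7, 0.1, -82.6]
contact_force: [0.5, -0.0, 0.5]
opening: 0.0401
clk 26.65 grip [ 0.4524 -0.1039  0.0308] rot [ 1.797e+02  1.000e-01 -8.260e+01] open 0.0401 F [ 0.5 -0.   0.5] q [-17.   5. 104.   0.  71.  65.]
left world mm [ 1.  -0.4  0.2]  tool-now cm [ 0.05 -0.1  -0.02]  tool-after-turn cm [ 0.05 -0.1  -0.02]  turn rad [0.005 0.002 0.003]
clock: 27.15
tcp_pos: [0.4546, -0.1046, 0.1893]
tcp_rot: [-179.9, -0.0, -82.8]
contact_force: [-0.2, 0.7, 6.2]
opening: 0.0112
clk 27.15 grip [ 0.4549 -0.1047  0.0346] rot [-179.9   -0.   -82.8] open 0.0112 F [-0.2  0.7  6.2] q [-17.   5. 104.   0.  71.  65.]
left world mm [-1.5  0.4 -3.6]  tool-now cm [-0.06  0.14  0.36]  tool-after-turn cm [-0.06  0.14  0.36]  turn rad [-0.002 -0.001  0.   ]
```

```bash
python3 -m pendant '[0,0,0,0,0,0,0.8,0,0,0,0,0,-2,0.8,0,0,0,0,0,-3,0.8,0,0,0,0,0,-3,0.8,0,0,0,0,0,-1,0.8]' 90; python3 -m pendant '[0,0,-0.134,0,0,0,0.8,0,0,-0.134,0,0,0,0.8,0,0,-0.134,0,0,0,0.8,0,0,-0.134,0,0,0,0.8,0,0,-0.134,0,0,0,0.8]';python3 -m pendant '[0,0,-0.134,0,0,0,0.8,0,0,-0.134,0,0,0,0.8,0,0,-0.134,0,0,0,0.8,0,0,-0.134,0,0,0,0.8,0,0,-0.134,0,0,0,0.8]'; python3 go.py .4687 -.2842 .09 -5.8
```

```text
clock: 27.65
tcp_pos: [0.4547, -0.1047, 0.2812]
tcp_rot: [-179.7, -0.1, -82.8]
contact_force: [0.7, -0.4, -0.1]
opening: 0.0106
clock: 28.15
tcp_pos: [0.4539, -0.1045, 0.2769]
tcp_rot: [180.0, 0.1, -44.1]
contact_force: [0.4, 0.3, -0.9]
opening: 0.0105
clock: 28.65
tcp_pos: [0.454, -0.1044, 0.2769]
tcp_rot: [-180.0, 0.1, -5.7]
contact_force: [0.7, -0.8, -1.2]
opening: 0.0103
clk 28.65 grip [ 0.4537 -0.1044  0.1222] rot [-1.8e+02  1.0e-01 -5.7e+00] open 0.0103 F [ 0.7 -0.8 -1.2] q [-18.  -2. 100.   0.  82. -12.]
left world mm [  15.  -179.8  -32.2]  tool-now cm [ 3.28 17.75  3.21]  tool-after-turn cm [ 3.31 17.74  3.22]  turn rad [-0.     0.002  0.002]
```

```bash
python3 -m pendant '[0,0,0,0.66,3.55,0,0.8,0,0,0,0.66,3.55,0,0.8,0,0,0,0.66,3.55,0,0.8,0,0,0,0.66,3.55,0,0.8,0,0,0,0.66,3.55,0,0.8]';python3 -m pendant '[0,0,0,0,0,2,0.8,0,0,0,0,0,2,0.8,0,0,0,0,0,1,0.8,0,0,0,0,0,0,0.8,0,0,0,0,0,0,0.8]'; python3 go.py .4687 -.2842 .039 -5.8;python3 -c "
from h import *
crop(eyes.get_image('scene'),180,110,130,100,6,'pics/p4.png'); crop(eyes.get_image('top'),340,190,110,120,5,'pics/p5.png')"
```

```text
clock: 29.15
tcp_pos: [0.4681, -0.2858, 0.2767]
tcp_rot: [-179.9, 0.1, -6.0]
contact_force: [0.9, -0.8, -0.7]
opening: 0.0102
clock: 29.65
tcp_pos: [0.4686, -0.2843, 0.2284]
tcp_rot: [-180.0, -0.0, -6.0]
contact_force: [-0.2, 0.2, -1.2]
opening: 0.0104
clk 29.65 grip [ 0.4686 -0.2843  0.0737] rot [-180.   -0.   -6.] open 0.0104 F [-0.2  0.2 -1.2] q [-35.  14.  89.   0.  77. -29.]
left world mm [  0.1   0.1 -34.7]  tool-now cm [ 0.01 -0.01  3.47]  tool-after-turn cm [ 0.01 -0.01  3.47]  turn rad [-0.    -0.    -0.003]
```

View pics/p4.png

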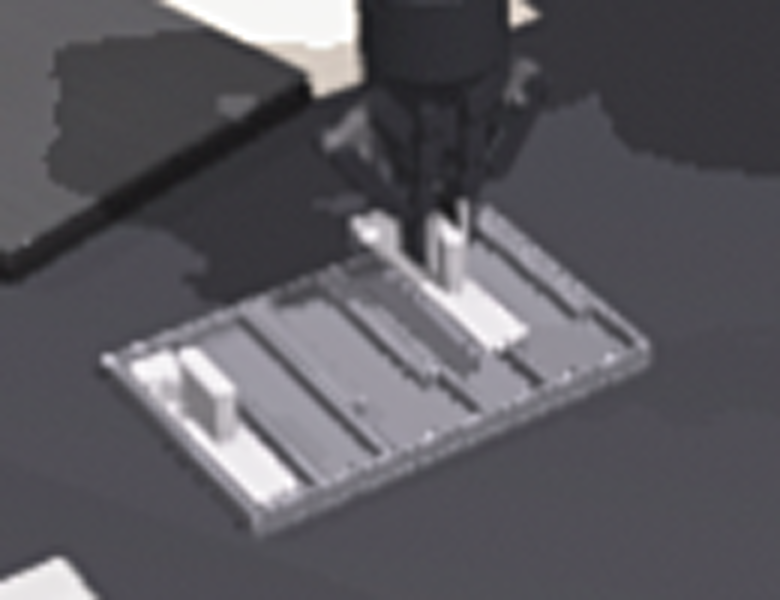

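View pics/p5.png

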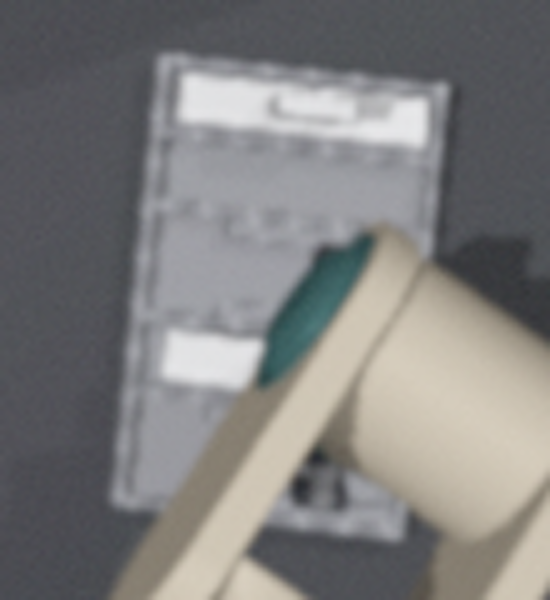

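```bash
python3 - <<'E'
from fit import *
im=eyes.get_image('top')
a=unproj(im,px(340,190,5,[(165,332),(161,381)]),.0455); print(a)
c=np.radians(84.2); print(a[:,:2].mean(0)-.065*np.array([np.cos(c),np.sin(c)]))
E
python3 -m pendant '[0,0,0,0,0,1.5,0.8,0,0,0,0,0,1,0.8,0,0,0,0,0,0.6,0.8,0,0,0,0,0,0.2,0.8,0,0,0,0,0,0,0.8]'; python3 go.py .4687 -.2842 .039 -5.8
```

```text
[[ 0.4878126  -0.22127342  0.0455    ]
 [ 0.46258182 -0.21916942  0.0455    ]]
[ 0.46862855 -0.28488867]
clock: 30.3
tcp_pos: [0.4683, -0.2844, 0.1946]
tcp_rot: [-180.0, 0.0, -6.0]
contact_force: [0.6, -0.8, -0.7]
opening: 0.0105
clk 30.30 grip [ 0.4682 -0.2843  0.0399] rot [-180.    0.   -6.] open 0.0105 F [ 0.6 -0.8 -0.7] q [-35.  17.  90.   0.  74. -29.]
left world mm [ 0.5  0.1 -0.9]  tool-now cm [ 0.05 -0.02  0.09]  tool-after-turn cm [ 0.05 -0.02  0.09]  turn rad [-0.001  0.001 -0.004]
```

```bash
python3 -m pendant '[0,0,0,0,0,0.1,0.8,0,0,0,0,0,0,1.6,0,0,0,0,0,0,2.4,0,0,0,0,0,0,2.4]'; python3 -m pendant '[0,0,0,0,0,-2,2.4,0,0,0,0,0,-2.5,2.4,0,0,0,0,0,-3,4,0,0,0,0,0,-1,4,0,0,0,0,0,0,4]';python3 go.py .4429 -.004 .12 -78.3;python3 -c "
from h import *
crop(eyes.get_image('scene'),180,110,130,100,6,'pics/p6.png')"
```

```text
clock: 30.7
tcp_pos: [0.4685, -0.2846, 0.1946]
tcp_rot: [180.0, -0.0, -6.0]
contact_force: [-0.5, -0.3, -0.5]
opening: 0.0241
clock: 31.2
tcp_pos: [0.4687, -0.2847, 0.2808]
tcp_rot: [179.9, -0.2, -6.0]
contact_force: [-0.4, 0.0, 0.6]
opening: 0.0401
clk 31.20 grip [ 0.4692 -0.285   0.1262] rot [179.9  -0.2  -6. ] open 0.0401 F [-0.4  0.   0.6] q [-35.  11.  86.   0.  83. -29.]
left world mm [-26.3 281.   -6.2]  tool-now cm [ -5.56 -27.67   0.55]  tool-after-turn cm [-28.05  -3.13   0.62]  turn rad [-1.000e-03 -4.000e-03  1.262e+00]
```

View pics/p6.png

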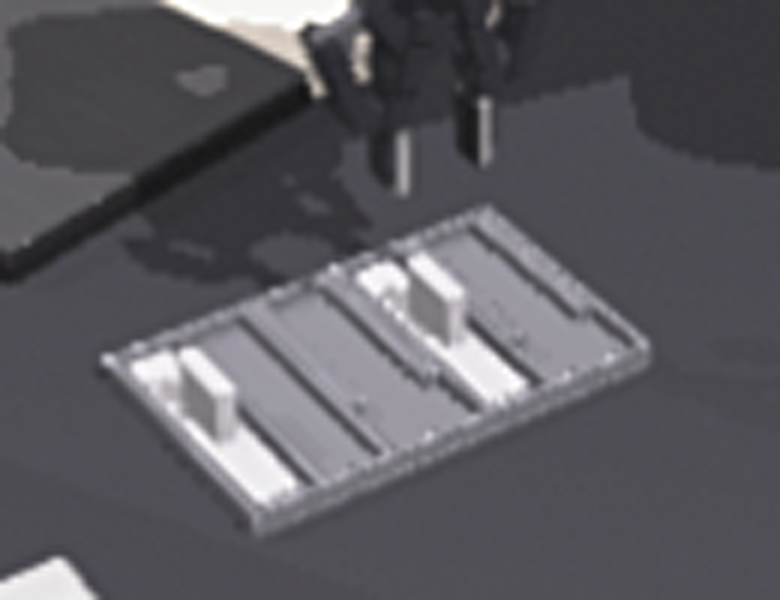

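Both straight plates lie in straight pockets. Now the T-plate at (288,272).

```bash
python3 -m pendant '[0,0,0,-0.7,-3.9,0,4.5,0,0,0,-0.8,-4,0,4.5,0,0,0,-0.8,-4,0,4.5,0,0,0,-0.8,-4,0,4.5,0,0,0,-0.8,-4,0,4.5]';python3 -m pendant '[0,0,0,-0.8,-4,0,4.5,0,0,0,-0.8,-3.7,0,4.5,0,0,0.126,0,0,0,4.5,0,0,0.126,0,0,0,4.5,0,0,0.126,0,0,0,4.5]';python3 -m pendant '[0,0,0.126,0,0,0,4.5,0,0,0.126,0,0,0,4.5,0,0,0.126,0,0,0,4.5,0,0,0.126,0,0,0,4.5,0,0,0.126,0,0,0,4.5]'; python3 -m pendant '[0,0,0.126,0,0,0,4.5,0,0,0.126,0,0,0,4.5,0,0,0,0,0,0,4.5]'; python3 go.py .4429 -.004 .031 -78.3
python3 -c "
from h import *
snap('scene','pics/s5.png'); snap('top','pics/t5.png')"
```

```text
clock: 31.75
tcp_pos: [0.4496, -0.0809, 0.2771]
tcp_rot: [-180.0, 0.2, -6.0]
contact_force: [0.6, 0.2, 0.5]
opening: 0.0449
clock: 32.25
tcp_pos: [0.4422, -0.0038, 0.2771]
tcp_rot: [179.9, 0.2, -27.9]
contact_force: [-0.2, 0.7, -0.5]
opening: 0.045
clock: 32.75
tcp_pos: [0.4422, -0.0042, 0.2771]
tcp_rot: [179.8, 0.1, -64.1]
contact_force: [-0.0, -0.0, -0.5]
opening: 0.0447
clock: 33.05
tcp_pos: [0.4423, -0.0042, 0.2773]
tcp_rot: [179.8, 0.1, -78.3]
contact_force: [-0.1, -0.0, -0.2]
opening: 0.0452
clk 33.05 grip [ 0.4418 -0.0041  0.1226] rot [ 1.798e+02  1.000e-01 -7.830e+01] open 0.0452 F [-0.1 -0.  -0.2] q [ -5.  -6. 104.   0.  82.  73.]
left world mm [  1.1   0.1 -91.6]  tool-now cm [ 0.02 -0.14  9.16]  tool-after-turn cm [ 0.01 -0.11  9.16]  turn rad [0.003 0.001 0.001]
```

View pics/s5.png

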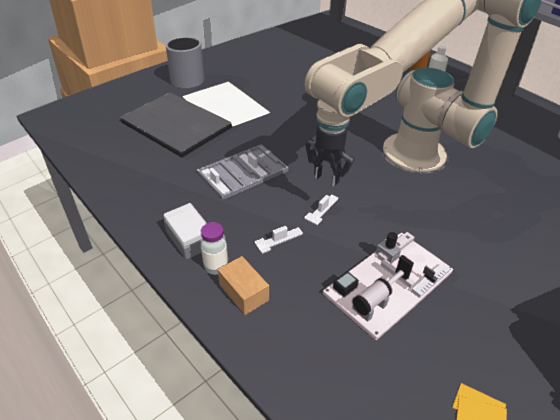

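View pics/t5.png

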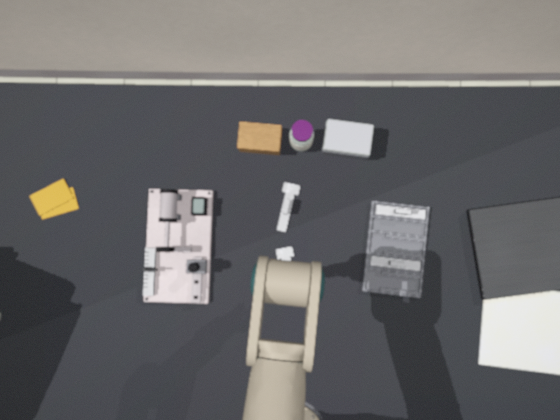

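Both T-plates are unmoved. Descending on this one.

```bash
python3 -m pendant '[0,0,0,0,-0.1,3,4.5,0,0,0,0,0,3,4.5,0,0,0,0,0,2,4.5,0,0,0,0,0,1,4.5,0,0,0,0,0,0,4]' 60; python3 go.py .4429 -.004 .031 -78.3
python3 -m pendant '[0,0,0,0,0,0,2.5,0,0,0,0,0,0,1,0,0,0,0,0,0,0.8,0,0,0,0,0,0,0.8,0,0,0,0,0,0,0.8]' 60; python3 go.py .4429 -.004 .031 -78.3
```

```text
clock: 33.65
tcp_pos: [0.4431, -0.004, 0.1878]
tcp_rot: [179.8, 0.1, -78.1]
contact_force: [0.4, -0.5, 0.2]
opening: 0.0404
clk 33.65 grip [ 0.4427 -0.0039  0.0331] rot [ 1.798e+02  1.000e-01 -7.810e+01] open 0.0404 F [ 0.4 -0.5  0.2] q [ -5.   1. 108.   0.  71.  73.]
left world mm [ 0.2 -0.1 -2.1]  tool-now cm [ 0.01 -0.02  0.21]  tool-after-turn cm [ 0.01 -0.02  0.21]  turn rad [0.003 0.001 0.003]
clock: 34.15
tcp_pos: [0.4442, -0.0041, 0.1906]
tcp_rot: [-179.8, -0.0, -78.2]
contact_force: [-0.3, 0.2, 7.2]
opening: 0.011
clk 34.15 grip [ 0.4447 -0.0042  0.0359] rot [-179.8   -0.   -78.2] open 0.011 F [-0.3  0.2  7.2] q [ -5.   1. 108.   0.  71.  73.]
left world mm [-1.8  0.2 -4.9]  tool-now cm [-0.05  0.17  0.49]  tool-after-turn cm [-0.05  0.17  0.49]  turn rad [-0.003 -0.001  0.002]
```

```bash
python3 -m pendant '[0,0,0,0,0,0,0.8,0,0,0,0,0,-2,0.8,0,0,0,0,0,-3,0.8,0,0,0,0,0,-3,0.8,0,0,0,0,0,-1,0.8]' 90; python3 -m pendant '[0,0,-0.126,0,0,0,0.8,0,0,-0.126,0,0,0,0.8,0,0,-0.126,0,0,0,0.8,0,0,-0.126,0,0,0,0.8,0,0,-0.126,0,0,0,0.8]';python3 -m pendant '[0,0,-0.126,0,0,0,0.8,0,0,-0.126,0,0,0,0.8,0,0,-0.126,0,0,0,0.8,0,0,-0.126,0,0,0,0.8,0,0,-0.126,0,0,0,0.8]'; python3 go.py .42 -.2792 .09 -5.8
```

```text
clock: 34.65
tcp_pos: [0.4441, -0.0041, 0.2823]
tcp_rot: [-179.7, -0.1, -78.2]
contact_force: [-0.1, -0.1, -1.1]
opening: 0.0099
clock: 35.15
tcp_pos: [0.4434, -0.004, 0.278]
tcp_rot: [180.0, 0.1, -41.8]
contact_force: [-0.2, 0.5, -1.5]
opening: 0.01
clock: 35.65
tcp_pos: [0.4434, -0.004, 0.278]
tcp_rot: [-180.0, 0.1, -5.7]
contact_force: [-0.4, -1.5, -0.4]
opening: 0.0102
clk 35.65 grip [ 0.4431 -0.004   0.1233] rot [-1.8e+02  1.0e-01 -5.7e+00] open 0.0102 F [-0.4 -1.5 -0.4] q [ -5.  -6. 104.   0.  82.   0.]
left world mm [ -23.1 -275.2  -33.3]  tool-now cm [ 0.44 27.62  3.33]  tool-after-turn cm [ 0.48 27.62  3.33]  turn rad [-0.     0.002  0.002]
```

```bash
python3 -m pendant '[0,0,0,0.06,3.9,0,0.8,0,0,0,0.06,3.9,0,0.8,0,0,0,0.06,3.9,0,0.8,0,0,0,0.06,4,0,0.8,0,0,0,0.06,4,0,0.8]';python3 -m pendant '[0,0,0,0.06,4,0,0.8,0,0,0,0.06,3.9,0,0.8,0,0,0,0,0,2.5,0.8,0,0,0,0,0,2,0.8,0,0,0,0,0,0,0.8]';python3 -m pendant '[0,0,0,0,0,0,0.8]'; python3 go.py .42 -.2792 .04 -5.8;python3 -c "
from h import *
crop(eyes.get_image('scene'),180,110,130,100,6,'pics/p7.png'); crop(eyes.get_image('top'),340,190,110,120,5,'pics/p8.png')"
```

```text
clock: 36.15
tcp_pos: [0.4253, -0.2017, 0.2781]
tcp_rot: [-180.0, 0.1, -6.0]
contact_force: [0.4, -0.6, -0.7]
opening: 0.0101
clock: 36.65
tcp_pos: [0.4177, -0.2785, 0.23]
tcp_rot: [-179.8, 0.4, -6.1]
contact_force: [-0.8, 0.6, -2.0]
opening: 0.0101
clock: 36.75
tcp_pos: [0.4188, -0.2788, 0.2338]
tcp_rot: [-180.0, 0.1, -6.0]
contact_force: [0.2, -0.2, -0.0]
opening: 0.0103
clk 36.75 grip [ 0.4186 -0.2786  0.0791] rot [-1.8e+02  1.0e-01 -6.0e+00] open 0.0103 F [ 0.2 -0.2 -0. ] q [-38.   7.  96.   0.  77. -32.]
left world mm [  1.4  -0.6 -39.1]  tool-now cm [0.14 0.05 3.91]  tool-after-turn cm [0.14 0.04 3.91]  turn rad [-0.001  0.001 -0.004]
```

View pics/p7.png

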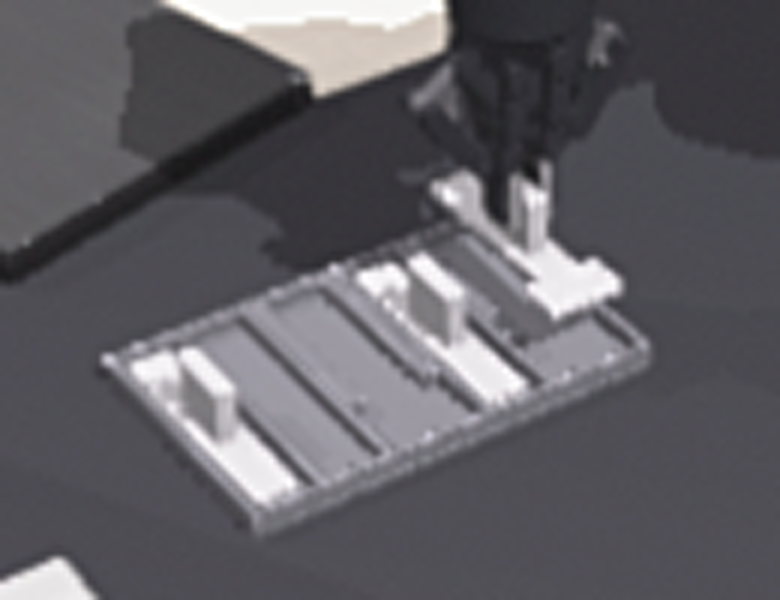

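View pics/p8.png

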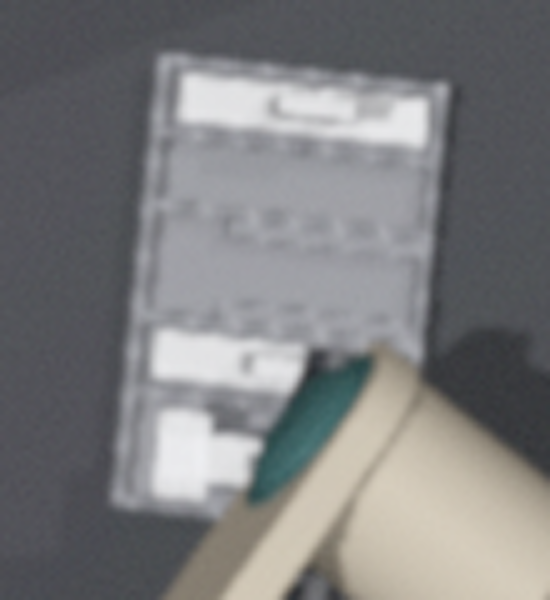

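```bash
python3 - <<'E'
from fit import *
im=eyes.get_image('top')
a=unproj(im,px(340,190,5,[(158,407),(151,497)]),.049); print(a)
c=np.radians(84.2); print(a[:,:2].mean(0)-.065*np.array([np.cos(c),np.sin(c)]))
i2=eyes.get_image('scene')
a=unproj(i2,px(180,110,6,[(553,315),(622,283)]),.049); print(a)  # head end corners
print(a[:,:2].mean(0)-.065*np.array([np.cos(c),np.sin(c)]))
E
python3 go.py .42 -.2792 .04 -5.8
```

```text
[[ 0.44939984 -0.2170524   0.049     ]
 [ 0.40344828 -0.21336744  0.049     ]]
[ 0.4198554  -0.27987716]
[[ 0.44666727 -0.21835232  0.049     ]
 [ 0.40174402 -0.21578105  0.049     ]]
[ 0.41763698 -0.28173393]
clk 36.95 grip [ 0.4195 -0.2791  0.0807] rot [ 1.799e+02 -1.000e-01 -6.000e+00] open 0.0104 F [-0.2 -0.  -0.6] q [-38.   7.  96.   0.  77. -32.]
left world mm [  0.5  -0.1 -40.7]  tool-now cm [ 0.04 -0.    4.07]  tool-after-turn cm [0.05 0.   4.07]  turn rad [ 0.001 -0.002 -0.003]
```

```bash
python3 -m pendant '[0,0,0,0.05,-0.12,1.5,0.8,0,0,0,0,0,1.2,0.8,0,0,0,0,0,0.8,0.8,0,0,0,0,0,0.4,0.8,0,0,0,0,0,0,0.8]';python3 -m pendant '[0,0,0,0,0,0,0.8]'; python3 go.py .42 -.278 .04 -5.8
```

```text
clock: 37.45
tcp_pos: [0.4196, -0.2778, 0.1953]
tcp_rot: [-180.0, 0.0, -6.0]
contact_force: [0.4, -0.4, -1.2]
opening: 0.0104
clock: 37.55
tcp_pos: [0.4196, -0.2779, 0.1954]
tcp_rot: [180.0, -0.0, -6.0]
contact_force: [-0.1, 0.4, -0.4]
opening: 0.0103
clk 37.55 grip [ 0.4197 -0.2779  0.0407] rot [180.  -0.  -6.] open 0.0103 F [-0.1  0.4 -0.4] q [-38.  10.  98.   0.  72. -32.]
left world mm [ 0.3 -0.1 -0.7]  tool-now cm [0.03 0.   0.07]  tool-after-turn cm [0.03 0.   0.07]  turn rad [ 0.    -0.    -0.004]
```

Release, then approach the last T-plate at (0.6155, 0.0037), yaw -103.

```bash
python3 -m pendant '[0,0,0,0,0,0.1,0.8,0,0,0,0,0,0,1.6,0,0,0,0,0,0,2.4,0,0,0,0,0,0,2.4]'; python3 -m pendant '[0,0,0,0,0,-2,2.4,0,0,0,0,0,-2.5,2.4,0,0,0,0,0,-3,4,0,0,0,0,0,-1,4,0,0,0,0,0,0,4]';python3 go.py .6155 .0037 .12 -102.9;python3 -c "
from h import *
crop(eyes.get_image('scene'),180,110,130,100,6,'pics/p9.png');crop(eyes.get_image('top'),230,175,210,130,3,'pics/p10.png')"
```

```text
clock: 37.95
tcp_pos: [0.4195, -0.2778, 0.1942]
tcp_rot: [-180.0, -0.0, -6.0]
contact_force: [0.2, 0.5, -0.8]
opening: 0.0241
clock: 38.45
tcp_pos: [0.4198, -0.278, 0.2806]
tcp_rot: [179.9, -0.2, -6.0]
contact_force: [0.3, -0.2, -0.3]
opening: 0.04
clk 38.45 grip [ 0.4202 -0.2783  0.1259] rot [179.9  -0.2  -6. ] open 0.04 F [ 0.3 -0.2 -0.3] q [-38.   4.  94.   0.  82. -32.]
left world mm [195.3 282.   -5.9]  tool-now cm [ 16.47 -30.1    0.58]  tool-after-turn cm [-31.85 -12.74   0.59]  turn rad [-1.000e-03 -4.000e-03  1.691e+00]
```

View pics/p9.png

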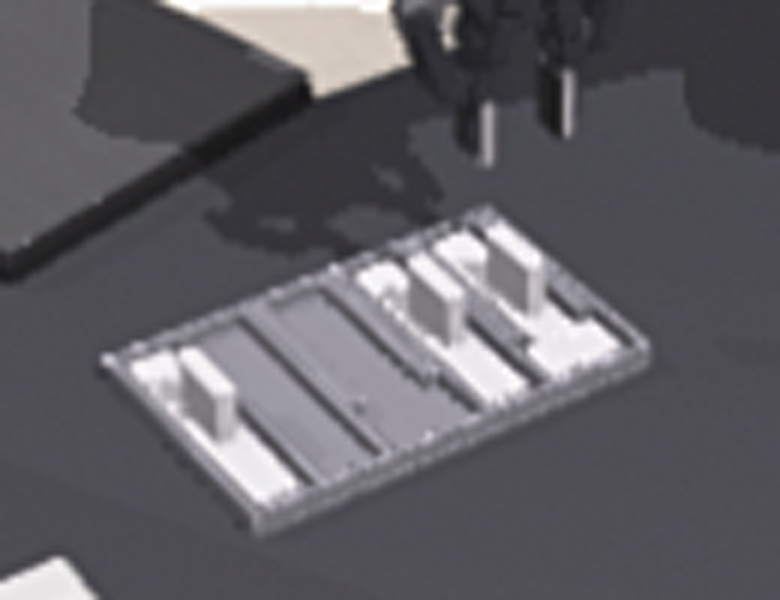

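View pics/p10.png

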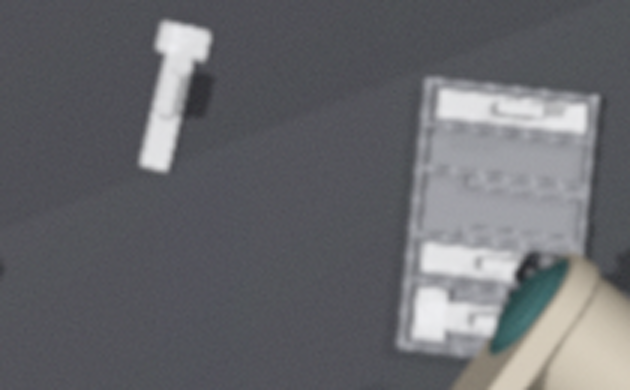

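The T-plate sits in the first T pocket, and the last one is unmoved.

```bash
python3 -m pendant '[0,0,0,2.06,-3.76,0,4.5,0,0,0,2.06,-3.76,0,4.5,0,0,0,2.06,-3.76,0,4.5,0,0,0,2.06,-3.76,0,4.5,0,0,0,2.06,-3.76,0,4.5]';python3 -m pendant '[0,0,0,2.06,-3.76,0,4.5,0,0,0,2.06,-3.76,0,4.5,0,0,0,2.06,-3.76,0,4.5,0,0,0.141,0,0,0,4.5,0,0,0.141,0,0,0,4.5]';python3 -m pendant '[0,0,0.141,0,0,0,4.5,0,0,0.141,0,0,0,4.5,0,0,0.141,0,0,0,4.5,0,0,0.141,0,0,0,4.5,0,0,0.141,0,0,0,4.5]'; python3 -m pendant '[0,0,0.141,0,0,0,4.5,0,0,0.141,0,0,0,4.5,0,0,0.141,0,0,0,4.5,0,0,0.141,0,0,0,4.5,0,0,0.141,0,0,0,4.5]';python3 -m pendant '[0,0,0,0,0,0,4.5]'; python3 go.py .6155 .0037 .034 -102.9;python3 -c "
from h import *
crop(eyes.get_image('scene'),190,140,180,120,4,'pics/p11.png');crop(eyes.get_image('top'),230,175,210,130,3,'pics/p12.png')"
```

```text
clock: 39.05
tcp_pos: [0.542, -0.1, 0.277]
tcp_rot: [-180.0, 0.2, -6.0]
contact_force: [0.5, 0.1, 0.7]
opening: 0.0448
clock: 39.55
tcp_pos: [0.615, 0.0055, 0.2761]
tcp_rot: [179.9, 0.2, -22.4]
contact_force: [-1.0, -0.0, -0.1]
opening: 0.0448
clock: 40.05
tcp_pos: [0.6146, 0.0041, 0.2766]
tcp_rot: [179.8, 0.1, -62.9]
contact_force: [0.5, -0.1, 0.5]
opening: 0.0449
clock: 40.55
tcp_pos: [0.6146, 0.0041, 0.2766]
tcp_rot: [179.8, -0.0, -103.3]
contact_force: [-0.1, -0.4, 0.3]
opening: 0.0452
clock: 40.65
tcp_pos: [0.6146, 0.004, 0.2769]
tcp_rot: [179.8, -0.0, -103.0]
contact_force: [0.5, 1.0, 0.1]
opening: 0.0452
clk 40.65 grip [0.6141 0.0041 0.1222] rot [ 179.8   -0.  -103. ] open 0.0452 F [0.5 1.  0.1] q [ -3.  22.  74.   0.  85. 100.]
left world mm [  1.4  -0.4 -88.2]  tool-now cm [ 0.   -0.18  8.81]  tool-after-turn cm [ 0.01 -0.15  8.82]  turn rad [ 0.003 -0.001 -0.002]
```

View pics/p11.png

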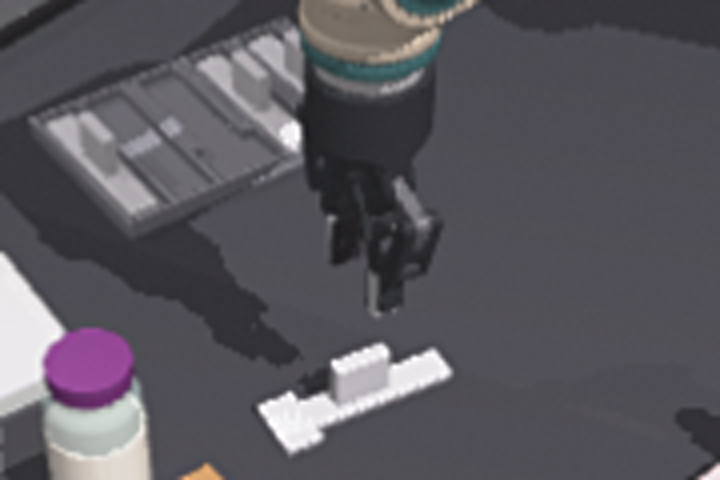

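View pics/p12.png

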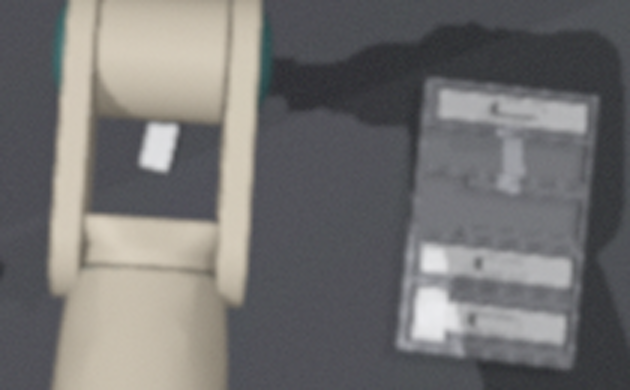

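The last plate is in place under the jaws; the pale patch in the tray is just a gap in the arm's shadow. Descending.

```bash
python3 -m pendant '[0,0,0,0,-0.1,3,4.5,0,0,0,0,0,3,4.5,0,0,0,0,0,2,4.5,0,0,0,0,0,0.8,4.5,0,0,0,0,0,0,4]' 60; python3 go.py .6155 .0037 .034 -102.9
python3 -m pendant '[0,0,0,0,0,0,2.5,0,0,0,0,0,0,1,0,0,0,0,0,0,0.8,0,0,0,0,0,0,0.8,0,0,0,0,0,0,0.8]' 60; python3 go.py .6155 .0037 .034 -102.9
```

```text
clock: 41.25
tcp_pos: [0.6155, 0.0039, 0.1897]
tcp_rot: [179.8, -0.0, -102.9]
contact_force: [0.2, -0.8, -0.1]
opening: 0.0403
clk 41.25 grip [0.6151 0.0039 0.035 ] rot [ 179.8   -0.  -102.9] open 0.0403 F [ 0.2 -0.8 -0.1] q [ -3.  27.  77.   0.  76. 100.]
left world mm [ 0.4 -0.2 -1. ]  tool-now cm [ 0.01 -0.05  0.1 ]  tool-after-turn cm [ 0.01 -0.05  0.1 ]  turn rad [ 0.003 -0.     0.001]
clock: 41.75
tcp_pos: [0.6164, 0.0038, 0.193]
tcp_rot: [-179.8, 0.0, -103.0]
contact_force: [-0.2, -0.2, 6.3]
opening: 0.0106
clk 41.75 grip [0.6169 0.0038 0.0383] rot [-179.8    0.  -103. ] open 0.0106 F [-0.2 -0.2  6.3] q [ -3.  27.  77.   0.  76. 100.]
left world mm [-1.4 -0.1 -4.3]  tool-now cm [0.04 0.13 0.43]  tool-after-turn cm [0.04 0.13 0.43]  turn rad [-0.003  0.001 -0.001]
```

```bash
python3 -m pendant '[0,0,0,0,0,0,0.8,0,0,0,0,0,-2,0.8,0,0,0,0,0,-3,0.8,0,0,0,0,0,-3,0.8,0,0,0,0,0,-1,0.8]' 90; python3 -m pendant '[0,0,-0.141,0,0,0,0.8,0,0,-0.141,0,0,0,0.8,0,0,-0.141,0,0,0,0.8,0,0,-0.141,0,0,0,0.8,0,0,-0.141,0,0,0,0.8]';python3 -m pendant '[0,0,-0.141,0,0,0,0.8,0,0,-0.141,0,0,0,0.8,0,0,-0.141,0,0,0,0.8,0,0,-0.141,0,0,0,0.8,0,0,-0.141,0,0,0,0.8]';python3 -m pendant '[0,0,-0.141,0,0,0,0.8,0,0,-0.141,0,0,0,0.8]'; python3 go.py .5174 -.2891 .09 -5.8
```

```text
clock: 42.25
tcp_pos: [0.6164, 0.0039, 0.285]
tcp_rot: [-179.7, 0.1, -102.9]
contact_force: [1.0, 0.5, -0.3]
opening: 0.01
clock: 42.75
tcp_pos: [0.6157, 0.0039, 0.2798]
tcp_rot: [179.9, 0.1, -62.2]
contact_force: [0.5, 0.3, 0.7]
opening: 0.0099
clock: 43.25
tcp_pos: [0.6157, 0.0038, 0.2798]
tcp_rot: [180.0, 0.1, -21.8]
contact_force: [0.2, 0.5, -0.5]
opening: 0.0101
clock: 43.45
tcp_pos: [0.6157, 0.0038, 0.2797]
tcp_rot: [-180.0, 0.1, -5.7]
contact_force: [-0.4, 0.1, -0.6]
opening: 0.0098
clk 43.45 grip [0.6154 0.0039 0.125 ] rot [-1.8e+02  1.0e-01 -5.7e+00] open 0.0098 F [-0.4  0.1 -0.6] q [-3. 22. 73.  0. 85.  3.]
left world mm [ -98. -293.  -35.]  tool-now cm [-6.84 30.12  3.52]  tool-after-turn cm [-6.79 30.14  3.5 ]  turn rad [-0.     0.002  0.002]
```

```bash
python3 -m pendant '[0,0,0,-0.85,3.76,0,0.8,0,0,0,-0.85,3.76,0,0.8,0,0,0,-0.85,3.77,0,0.8,0,0,0,-0.85,3.77,0,0.8,0,0,0,-0.85,3.77,0,0.8]';python3 -m pendant '[0,0,0,-0.85,3.77,0,0.8,0,0,0,-0.85,3.77,0,0.8,0,0,0,-0.85,3.77,0,0.8,0,0,0,0,0,2,0.8,0,0,0,0,0,2,0.8]';python3 -m pendant '[0,0,0,0,0,0,0.8,0,0,0,0,0,0,0.8,0,0,0,0,0,0,0.8]'; python3 go.py .5174 -.2891 .0425 -5.8;python3 -c "
from h import *
crop(eyes.get_image('scene'),180,110,130,100,6,'pics/p13.png'); crop(eyes.get_image('top'),340,190,110,120,5,'pics/p14.png')"
```

```text
clock: 43.95
tcp_pos: [0.553, -0.1802, 0.2799]
tcp_rot: [-180.0, 0.1, -6.0]
contact_force: [1.0, -0.4, -0.8]
opening: 0.0102
clock: 44.45
tcp_pos: [0.5159, -0.29, 0.24]
tcp_rot: [-180.0, -0.0, -6.1]
contact_force: [-0.7, 0.6, -2.0]
opening: 0.0103
clock: 44.75
tcp_pos: [0.517, -0.2887, 0.2422]
tcp_rot: [180.0, -0.1, -6.0]
contact_force: [-0.9, -0.6, -0.5]
opening: 0.0103
clk 44.75 grip [ 0.5173 -0.2888  0.0875] rot [ 1.8e+02 -1.0e-01 -6.0e+00] open 0.0103 F [-0.9 -0.6 -0.5] q [-33.  20.  80.   0.  80. -27.]
left world mm [  0.1  -0.3 -45. ]  tool-now cm [0.01 0.03 4.5 ]  tool-after-turn cm [0.02 0.03 4.5 ]  turn rad [ 0.001 -0.001 -0.003]
```

View pics/p13.png

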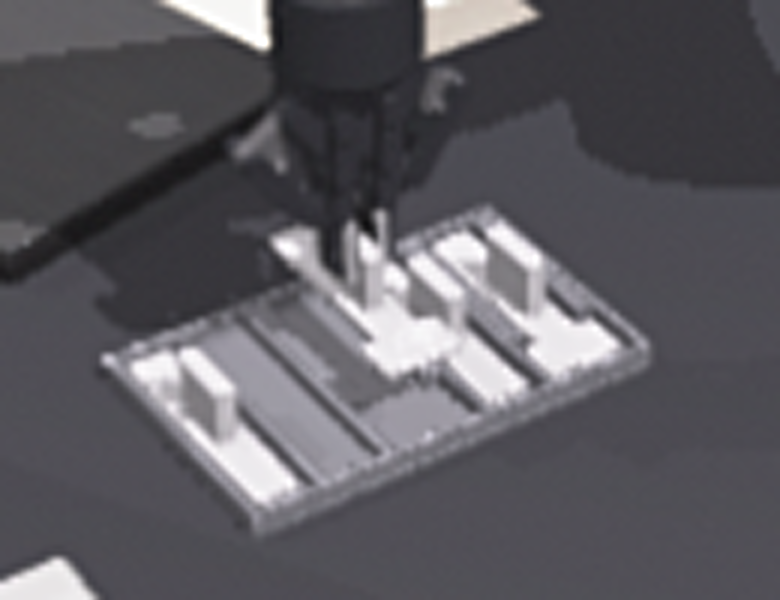

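View pics/p14.png

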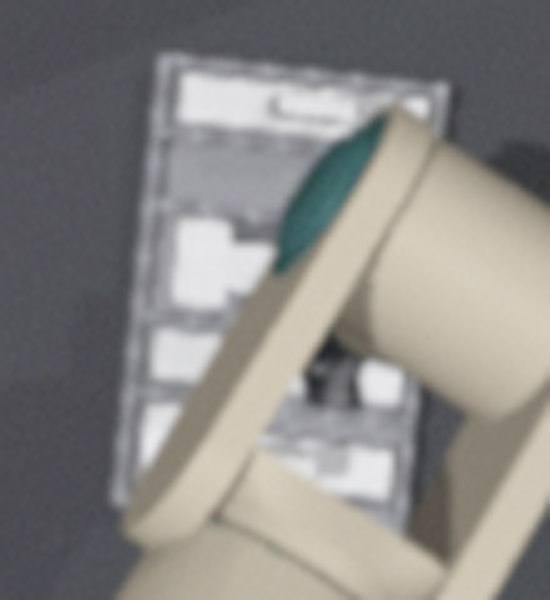

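```bash
python3 - <<'E'
from fit import *
im=eyes.get_image('top')
z=.0875-.038+.006
a=unproj(im,px(340,190,5,[(176,217),(170,306)]),z); print(a)
c=np.radians(84.2); print(a[:,:2].mean(0)-.065*np.array([np.cos(c),np.sin(c)]))
E
python3 -m pendant '[0,0,0,0,0,1.5,0.8,0,0,0,0,0,1,0.8]'; python3 go.py .5174 -.2891 .0425 -5.8
```

```text
[[ 0.5470874  -0.22539154  0.0555    ]
 [ 0.50137369 -0.22225428  0.0555    ]]
[ 0.51766188 -0.28849016]
clock: 45.1
tcp_pos: [0.5165, -0.2886, 0.2148]
tcp_rot: [-180.0, 0.0, -6.0]
contact_force: [0.2, 0.2, -0.1]
opening: 0.0101
clk 45.10 grip [ 0.5164 -0.2885  0.0601] rot [-180.    0.   -6.] open 0.0101 F [ 0.2  0.2 -0.1] q [-33.  22.  81.   0.  77. -27.]
left world mm [  1.   -0.6 -17.6]  tool-now cm [0.11 0.05 1.76]  tool-after-turn cm [0.1  0.05 1.76]  turn rad [-0.     0.001 -0.004]
```

Aligned. Finish lowering and release.

```bash
python3 -m pendant '[0,0,0,0.05,0,0.9,0.8,0,0,0,0,0,0.7,0.8,0,0,0,0,0,0.2,0.8,0,0,0,0,0,0,0.8]';python3 go.py .5174 -.2891 .0425 -5.8; python3 -m pendant '[0,0,0,0,0,0,1.6,0,0,0,0,0,0,2.4,0,0,0,0,0,0,2.4]'; python3 -m pendant '[0,0,0,0,0,-2,2.4,0,0,0,0,0,-2.5,2.4,0,0,0,0,0,-3,4,0,0,0,0,0,-3,4,0,0,0,0,0,-2,4]'; python3 -m pendant '[0,0,0,-3,-3.5,0,4,0,0,0,-3,-3.5,0,4,0,0,0,-3,-3.5,0,4,0,0,0,-3,-3.5,0,4,0,0,0,-2,-3.5,0,4]';python3 go.py .42 -.1 .25 -5.8;python3 -c "
from h import *
crop(eyes.get_image('scene'),180,110,130,100,6,'pics/p15.png'); crop(eyes.get_image('top'),340,190,110,120,5,'pics/p16.png');crop(eyes.get_image('scene'),320,220,140,120,5,'pics/p17.png'); crop(eyes.get_image('top'),130,175,100,140,4,'pics/p18.png'); snap('top','pics/p19.png')"
```

```text
clock: 45.5
tcp_pos: [0.5172, -0.2888, 0.1979]
tcp_rot: [-180.0, 0.0, -6.0]
contact_force: [0.8, -0.5, -1.5]
opening: 0.01
clk 45.50 grip [ 0.5171 -0.2888  0.0432] rot [-180.    0.   -6.] open 0.01 F [ 0.8 -0.5 -1.5] q [-33.  23.  82.   0.  76. -27.]
left world mm [ 0.3 -0.3 -0.7]  tool-now cm [0.03 0.03 0.07]  tool-after-turn cm [0.03 0.03 0.07]  turn rad [-0.     0.    -0.004]
clock: 45.8
tcp_pos: [0.5173, -0.2889, 0.1986]
tcp_rot: [180.0, -0.1, -6.0]
contact_force: [-0.4, 1.3, 0.3]
opening: 0.0242
clock: 46.3
tcp_pos: [0.5172, -0.2889, 0.3262]
tcp_rot: [179.9, -0.2, -6.0]
contact_force: [0.6, -0.6, -0.5]
opening: 0.0399
clock: 46.8
tcp_pos: [0.3947, -0.0989, 0.3233]
tcp_rot: [180.0, -0.0, -6.1]
contact_force: [0.2, 0.3, 0.8]
opening: 0.0402
clk 46.80 grip [ 0.3948 -0.0989  0.1686] rot [180.   -0.   -6.1] open 0.0402 F [0.2 0.3 0.8] q [-19. -15. 106.   0.  89. -13.]
left world mm [25.2 -1.1 81.4]  tool-now cm [ 2.52 -0.15 -8.14]  tool-after-turn cm [ 2.52 -0.14 -8.14]  turn rad [ 0.    -0.001 -0.004]
```

View pics/p15.png

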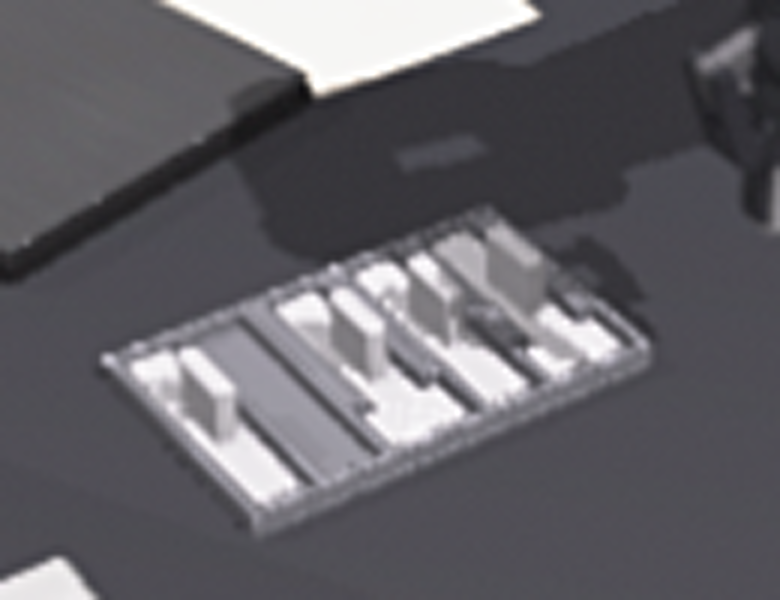

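View pics/p16.png

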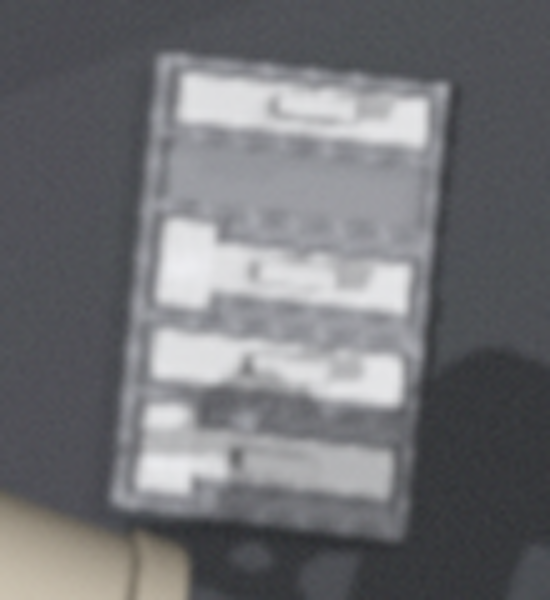

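View pics/p17.png

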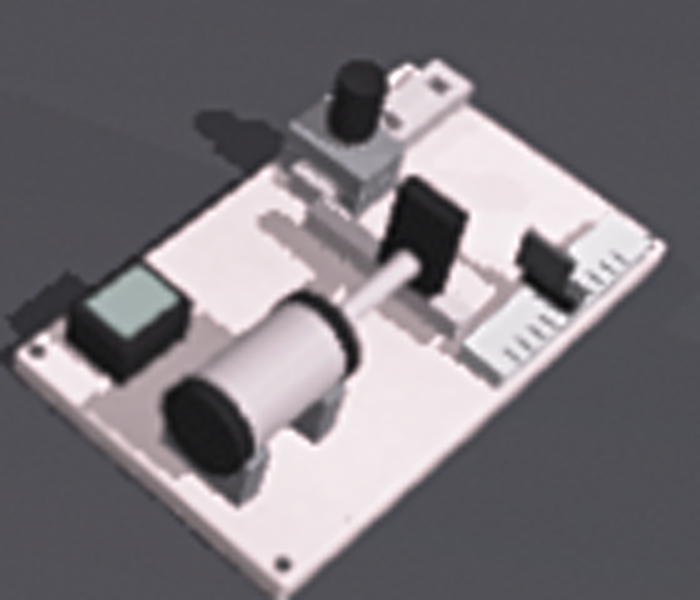

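View pics/p18.png

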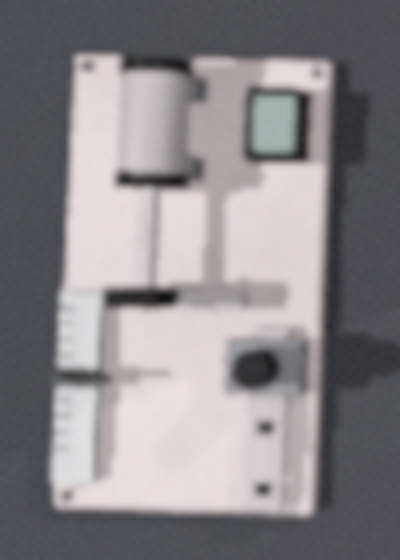

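All four plates lie in matching pockets. In the top view the stop, knob (257,369) and handle (140,297) are at their original pixels, and the pointer (82,376) lines up with the mark. Handing in.

```bash
python3 -m pendant '[0,0,0,0,0,0,4,0,0,0,0,0,0,4]'; python3 -c "
from h import *
snap('top','pics/f.png'); print(arm.hand_in())"
```

```text
clock: 47.25
tcp_pos: [0.3966, -0.1009, 0.3231]
tcp_rot: [-180.0, 0.0, -6.1]
contact_force: [0.2, 0.1, 1.5]
opening: 0.0403
the job is handed in; nothing more can be done
None
```

View pics/f.png

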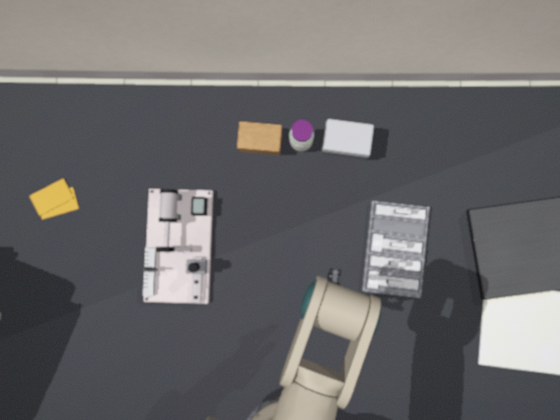

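The job is done and handed in at about 47 s of the 210 s allowed; no verdict was reported.

- **Tester:** I moved the stop to the second hole. I then drew the gauge about 44 mm (about 12 N pull), held it there for over a second and let it go fully home. Last, I moved the stop back to the first hole.
- **Plates:** This run had four, two straight and two T-shaped. The straight ones went into `pocket_s1` and `pocket_s3`, and the T-plates into `pocket_t1` and `pocket_t2`.
- **Last checks:** The pictures show the drag pointer level with the mark block. The handle is home, and the stop and knob are at their starting pixels. All four plates lie flat inside their pocket walls, and the jar, carton and tip box have not moved. The arm is clear of everything, with only about 1 N on the force reading.
- **Not measured directly:** I judged the pin being down from pictures and feel, not from a reading of the knob joint. The camera resolves about 2–3 mm, so the distances above are that exact at best.

No check failed or disagreed. I saw no plate knocked aside and no slip of the grip.

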